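Set the photometer carriage against its backlash and latch the cover

TASK

The photometer's sample carriage has slack in its screw drive. Crank the handwheel to run the carriage about a centimetre past the index, away from the wheel, then wind it back towards the wheel until its pointer stands level with the index, so that the slack is taken up in that returning direction. Then let go and push the hinged cover shut until its sprung tongue snaps home, leaving the index and the glassware alone.

Things in the scene. Friction and masses are not known exactly. Their poses are not given: they have to be found in the camera images.
- wheel (a joint): handwheel angle (rad): black wheel 128 mm across, flat on the gearbox at the photometer's -y end. Grows anticlockwise seen from above, which drives the carriage away from the wheel; clockwise draws it back. 30 mm of nut travel per turn. 4 mm of slack: after a reversal it turns 0.84 rad before the carriage moves. Stops at -3 and 18 rad; stays where left (0.06 N m friction).
- wheel_axis (a point): fixed point on the handwheel's vertical axis, at the crank handle's mid height, 131 mm above the table. Its axes are the photometer's: z up, y from the handwheel to the cover's hinge, along which the carriage travels.
- crank_grip (a point): middle of the upright crank handle: black round sleeve 20 mm in diameter, 48 mm tall, spinning freely on its pin 48 mm from the wheel's axis, so an unturned gripper can hold it fast and carry it round the circle. It is 24 mm above the wheel's top face (107 mm above the table; gearbox top 85 mm). The point turns with the wheel.
- pointer_tip (a point): outer top end of the 4 mm thick dark steel pointer blade on the carriage, a black block 74 x 50 mm with three glass cells that slides along the photometer's y in the open well. Its end stop is at least 30 mm past the index. It stays where left (3 N friction). Axes: the photometer's.
- index_tip (a point): inner top end of the index, a 4 mm thick dark steel fin on a small saddle on the scale ledge at the well's +x wall, 15 mm below the rim; its place along the ledge varies and it must not be shifted. Axes: the photometer's; pointer and index are level when both tips have the same y along it. The carriage starts short of it, on the wheel's side.
- drive_dog (a point): top of the upright 8 mm thick brass dog of the drive nut, which stands in a 12 mm slot between two steel lugs at the carriage's wheel end and pushes the one or the other. Moves with the wheel.
- dog_slot (a point): centre of the slot between the carriage's two lugs. The dog stands +2 mm along y from it when it drives the carriage away from the wheel and -2 mm when it draws it back towards the wheel.
- cover (a joint): angle of the hinged cover (rad): 0 shut, grows as it opens, starts 1.15 to 1.45. White framed clear plate 144 mm wide, 178 long, 8 thick; its stiff hinge (0.32 N m) holds it where left. At its free edge a sprung tongue with 45 degree slopes meets the fixed strike at about 0.09 rad, needs about 8 N of push down at the edge to ride over, and snaps in below 0.04 rad; press slowly.
- cover_hinge (a point): middle of the cover's hinge line, 90 mm above the table, level with the middle of the cover's thickness. The hinge line runs along the photometer's x; the shut cover reaches from it to -y. Its axes are the photometer's.
- push_pad (a point): point on the cover's outer face (its upper face when shut), on the centre line, 158 mm from the hinge and 20 mm from the free edge, right over the tongue: the place to push. The cover's outer face is 4 mm from the hinge plane.
- bottle_center (a point): bystander: white reagent bottle, 68 mm across and 150 mm tall, centre at half height. Leave it alone.
- beaker_center (a point): bystander: empty glass beaker, 72 mm across and 95 mm tall, centre at half height. Leave it alone.
- jar_center (a point): bystander: squat amber glass jar, 60 mm across and 70 mm tall, centre at half height. Leave it alone.

How it is judged (in metres and radians):
On the way, in this order (a step that is already met when the one before it is completed fails the run):
1. with the cover still open, the carriage's pointer has been run at least 6 mm past the index, away from the handwheel (y of pointer_tip in the frame of index_tip above 0.006 m and value of joint cover above 0.5 rad), for 0.05 s.
2. cover still open, the pointer has been drawn back to within 2 mm of the index with the slack taken up towards the wheel (dog at least 1.2 mm to the wheel's side of its slot's centre) (y of pointer_tip in the frame of index_tip between -0.002 and 0.002 m and y of drive_dog in the frame of dog_slot below -0.0012 m and value of joint cover above 0.5 rad), for 0.2 s.
At the end, for the whole second after the job is handed in: The pointer is within 2 mm of the index, the slack is still taken up towards the wheel (dog at least 1.2 mm to the wheel's side of its slot's centre), the wheel is at rest, and the cover is latched fully shut (under 0.02 rad) (y of pointer_tip in the frame of index_tip between -0.002 and 0.002 m and y of drive_dog in the frame of dog_slot below -0.0012 m and value of joint cover below 0.02 rad and velocity of joint wheel between -0.05 and 0.05 rad/s); the robot touches nothing.
It fails at once if the index is shifted by more than 2 mm (distance of index_tip from where it was at the start of the episode above 0.002 m).
It fails at once if a bystander is moved by more than 30 mm or tipped (distance of any of bottle_center, beaker_center, jar_center from where it was at the start of the episode above 0.03 m or angle between any of bottle_center, beaker_center, jar_center's own z axis and vertical above 0.5 rad).
It also fails if it takes over 72 s, if anything falls off the work surface, if the arm or the gripper's body presses on something with over 40 N, if the wrist force passes 120 N, or if a joint passes its speed limit or range.

ROBOT

A 6-joint arm with a two-finger parallel gripper is mounted at the origin on the work surface. World frame = base frame: x ahead of the robot, y to its left, z up, the work surface at z = 0. Lengths are in mm, angles in rad, forces in N, time in s.
With the tool pointing down it reaches from about 275 to 750 mm from the base axis. Payload 10.2 kg.
Tool frame: the origin (TCP) lies at the very end of the fingers, on their centre line; the grasp point (between the pads) lies behind it (ctrl.grasp_offset is the z of the grasp point in the tool frame, in mm); z points along the fingers, y is the direction in which the jaws open and shut (so a half turn about z gives the same grasp; the last joint's range is limited). The gripper opens to 85 mm and grips with 20 to 120 N. Pads are 22 mm wide; open, the fingers measure 114 mm over their backs; the gripper's body (76 mm by 85 mm) begins 54 mm behind the grasp point. The pads swing forward as they close: fully open they stand 13 mm farther back than shut.
Start: joints at [1.106, 0.313, 1.498, -0, 1.331, -0.223], TCP at [125.724, 509.73, 206.594] pointing down, gripper open.
Joint ranges: [-2.94, 2.94], [-0.97, 2.17], [0.19, 2.56], [-1.23, 4.37], [0.02, 3.11], [-2.88, 2.88]. Speed limits (rad/s): [2.39, 2.39, 3.01, 3.14, 3.14, 3.14].

INTERFACE

Orientations are given as a unit quaternion [w, x, y, z].
In Python, from rig import ctrl, capture, job gives the robot as it stands. The module is installed in compiled form; this text tells all that it offers.
- The arm moves only by the tool move_arm, never from a script. Its argument "series" is a list of rows, each a list of 7 numbers: the turn, a rotation vector about the tool's x, y, z in rad, then the shift along the tool's x, y, z in cm, then the opening, from 0 (shut) to 1 (fully open). A call has 1 to 5 rows; each row is the pose to reach, as a shift and turn from the pose measured when the call began, along the tool's axes at that moment; what a row does not reach only later rows make up. A row lasts 1/12 s, in which the tool goes at most 41.7 mm and 7.16 degrees, less where a joint would pass 70% of its speed; a pose out of reach is approached as far as the arm can. A call with a gripper value outside its range is refused whole. The fingers move at their own pace and stop on an object; "grip_force" is the grip in N (left out, the last holds). Time passes only in rows, so rows that repeat a pose let the fingers close. It gives the time, the measured TCP pose, the force and the opening at its end, in the units of the state.
- ctrl.sense(): the state, without advancing time (a new reading comes with each control period).
- capture(name): name is "scene" or "top"; returns a dict with "frame" (384x512x3 uint8, red, green, blue), "mtx" (3x3 intrinsics, pixels), "R" (3x3) and "t" (3): a world point X has camera coordinates R X + t. Camera axes: x right, y down, z forward; pixel columns grow to the right and rows downward; lengths in mm; the calibration is good to about 2 mm. A picture is of the moment at which its call begins. There is no depth.
- job.finish_job(): hands the job in, once; it reports no verdict.
The state is a dict: "time_s": time; "joints": joint angles; "dq": joint speeds; "tau": joint torques, N m; "eef_pos": TCP position; "ee_rot": TCP orientation; "force": force on the tool from outside, world axes, zero at the start; "wrist_torque": the same for the moment, N m; "grip_width": opening from 0.0 (shut) to 1.0 (fully open).
Only numpy, scipy, OpenCV 4.12 (cv2) and the standard library are available. Lean on these libraries where they do the work, as an engineer would, in place of code of your own. Each camera call takes 0.05 s, during which the arm holds its last target.

## Working session

There is one attempt and no reset: what is moved stays moved. The work goes in short steps, Python scripts to look and compute and a tool call to move; the robot and the scene stay as the last step left them, time stands still between calls to the robot, and variables do not carry over. Pictures are saved under pics/ and viewed, and the job is handed in when it is done.

Besides the shell and the picture viewer there is one more tool, called after ">>>" by a JSON object that holds its "fn" and its "kwargs". move_arm: Moves the arm, as the interface text tells. Its arguments: {"type":"object","properties":{"series":{"type":"array","items":{"type":"array","items":{"type":"number"}}},"grip_force":{"type":"number"}},"required":["series"]}

```bash
mkdir -p pics; ls; cat > h.py <<'E'
from rig import ctrl, capture, job
import numpy as np, cv2
def snap(n):
    out={}
    for c in ("scene","top"):
        d=capture(c); out[c]=d
        cv2.imwrite(f"pics/{n}_{c}.png",cv2.cvtColor(d["frame"],cv2.COLOR_RGB2BGR))
    np.save(f"pics/{n}.npy",out,allow_pickle=True); return out
def load(n): return np.load(f"pics/{n}.npy",allow_pickle=True).item()
def ray(d,u,v):
    R=np.array(d["R"]);t=np.array(d["t"]);K=np.array(d["mtx"])
    return -R.T@t, R.T@np.linalg.solve(K,[u,v,1.])
def atz(d,u,v,z):
    o,r=ray(d,u,v); return o+r*(z-o[2])/r[2]
def proj(d,X):
    p=np.array(d["mtx"])@(np.array(d["R"])@np.array(X,float)+np.array(d["t"])); return p[:2]/p[2]
def tri(d1,p1,d2,p2):
    A=[];b=[]
    for d,p in((d1,p1),(d2,p2)):
        o,r=ray(d,*p);r=r/np.linalg.norm(r);P=np.eye(3)-np.outer(r,r);A.append(P);b.append(P@o)
    return np.linalg.lstsq(np.vstack(A),np.hstack(b),rcond=None)[0]
def crop(n,c,u0,v0,u1,v1,k,name):
    im=cv2.imread(f"pics/{n}_{c}.png")[v0:v1,u0:u1]
    cv2.imwrite(f"pics/{name}.png",cv2.resize(im,None,fx=k,fy=k,interpolation=cv2.INTER_CUBIC))
E
python3 - <<'E'
from h import *
o=snap("a")
for c in o: print(c,o[c]["mtx"],o[c]["R"],o[c]["t"])
print(ctrl.sense(),ctrl.grasp_offset)
E
```

```text
pics
scene [[464.81740118   0.         256.47241703]
 [  0.         464.81740118 179.9693262 ]
 [  0.           0.           1.        ]] [[ 0.87834435  0.47785046 -0.01304415]
 [ 0.40033513 -0.75022634 -0.52620551]
 [-0.2612336   0.4569676  -0.85025738]] [-505.05529648 -178.45388816 1520.47246612]
top [[468.82116556   0.         253.89548916]
 [  0.         468.82116556 184.18194052]
 [  0.           0.           1.        ]] [[-0.01387209 -0.99986655  0.00862806]
 [-0.99050193  0.01256062 -0.13692389]
 [ 0.13679724 -0.01044553 -0.99054399]] [4.23247292e-01 6.10257019e+02 1.39879998e+03]
{'time_s': 0.1, 'joints': array([ 1.10560557e+00,  3.13385737e-01,  1.49834758e+00,  7.14878891e-06,
        1.33098356e+00, -2.23403303e-01]), 'dq': array([-0.00076161, -0.00195329, -0.00366185, -0.00240365,  0.00066306,
        0.00024115]), 'tau': array([ 4.24677593e-03, -4.12897861e+01, -2.60140371e+01, -6.51749588e-05,
        3.02186883e-03,  5.35603817e-05]), 'eef_pos': array([125.60289327, 509.49886452, 206.10165908]), 'ee_rot': array([-1.93000770e-04,  1.20600283e-01,  9.92700990e-01, -5.27952587e-04]), 'force': array([ 0.75349209, -0.14124598, -0.0381018 ]), 'wrist_torque': array([ 0.00818176,  0.02480088, -0.02012321]), 'grip_width': 1.0041323361442407} -18.700000000000003
```

View pics/a_scene.png

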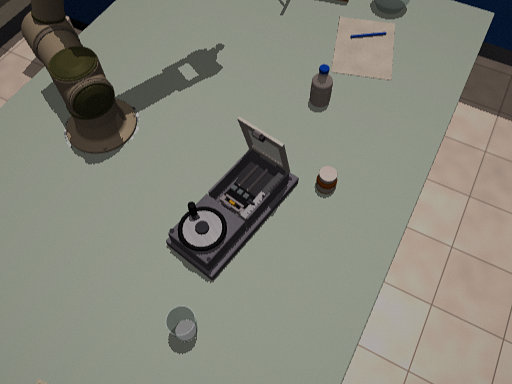

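View pics/a_top.png

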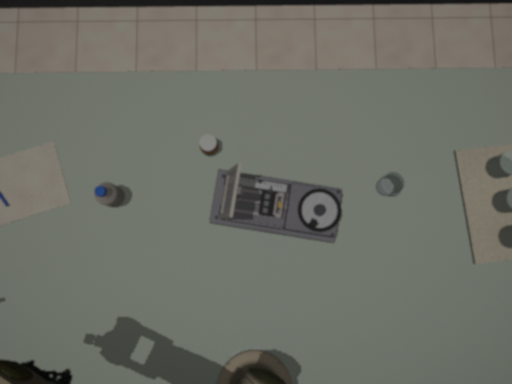

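```bash
python3 - <<'E'
from h import *
crop("a","scene",160,110,310,280,5,"a_s5") if 0 else crop("a","scene",160,110,310,230,5,"a_s5")
crop("a","top",200,155,350,250,5,"a_t5")
E
```

```text
(no output)
```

View pics/a_s5.png

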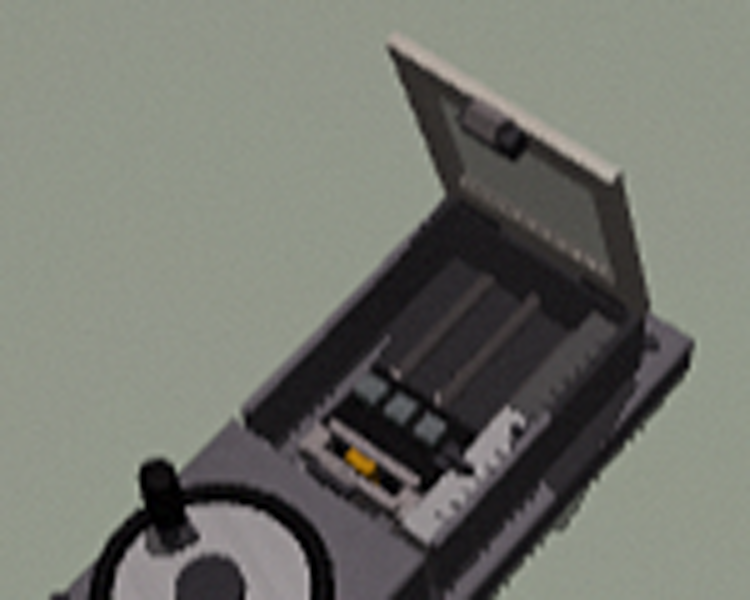

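View pics/a_t5.png

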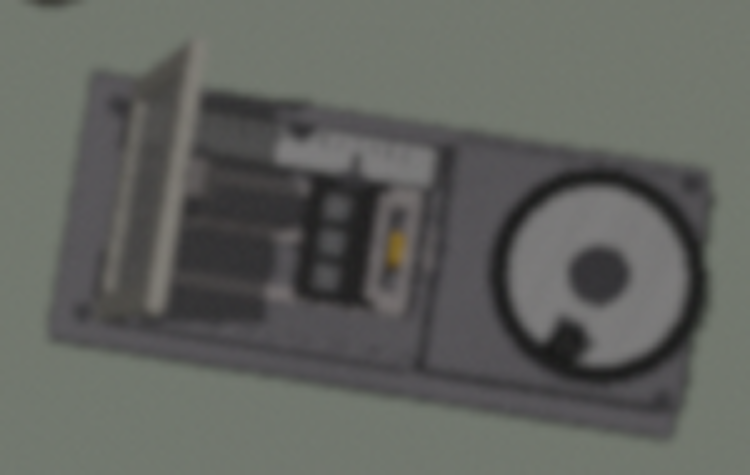

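```bash
python3 - <<'E'
from h import *
o=load("a");S,T=o["scene"],o["top"]
s=lambda u,v:(160+u/5-.4,110+v/5-.4); t=lambda u,v:(200+u/5-.4,155+v/5-.4)
print("hub",tri(S,s(210,583),T,t(600,274)), atz(T,*t(600,275),107))
for p in [(93,70),(50,340),(712,170),(455,147),(422,368)]: print("topcorner",p,atz(T,*t(*p),85).round(1))
for p in [(240,415),(425,548),(640,325),(450,205)]: print("scene",p,atz(S,*s(*p),90).round(1))
print("handle top",tri(S,s(158,467),T,t(568,335)),atz(S,*s(158,467),155),atz(T,*t(568,335),155))
print("cover TL",tri(S,s(390,38),T,t(155,308)),"TR",tri(S,s(622,175),T,t(198,42)))
print("pointer",tri(S,s(467,467),T,t(357,158)),"index",tri(S,s(518,430),T,t(302,135)))
E
```

```text
hub [ 523.59039315 -196.85196584  113.83483862] [ 524.01230554 -197.46987367  107.        ]
topcorner (93, 70) [652.7  98.9  85. ]
topcorner (50, 340) [491.7 124.8  85. ]
topcorner (712, 170) [ 587.6 -269.7   85. ]
topcorner (455, 147) [ 603.4 -116.7   85. ]
topcorner (422, 368) [472.3 -94.   85. ]
scene (240, 415) [474.6 -94.   90. ]
scene (425, 548) [ 604.3 -117.2   90. ]
scene (640, 325) [642.2  61.8  90. ]
scene (450, 205) [508.1  83.8  90. ]
handle top [ 484.73190707 -171.27949172  163.72305239] [ 479.60916158 -168.99346496  155.        ] [ 486.66132254 -171.18332872  155.        ]
cover TL [495.92375476  54.64616273 266.10765303] TR [636.89776102  32.95044321 263.54949449]
pointer [597.84209051 -58.64415494  79.9529018 ] index [611.9091406  -25.90331547  81.75633422]
```

>>> {"fn": "move_arm", "kwargs": {"series": [[0, 0, -0.12, -2.6, -3.0, 0, 1], [0, 0, -0.2417, -5.3, -6.0, 0, 1], [0, 0, -0.2417, -7.9, -9.0, 0, 1], [0, 0, -0.2417, -10.6, -11.9, 0, 1], [0, 0, -0.2417, -13.3, -14.9, 0, 1]]}}

```text
time_s: 0.52
eef_pos: [219.2, 331.2, 206.0]
ee_rot: [-0.0, -0.0, 1.0, -0.001]
force: [1.4, 0.6, 0.4]
grip_width: 0.998
```

>>> {"fn": "move_arm", "kwargs": {"series": [[0, 0, 0, -2.0, -3.6, 0, 1], [0, 0, 0, -4.0, -7.2, 0, 1], [0, 0, 0, -6.0, -10.8, 0, 1], [0, 0, 0, -8.0, -14.4, 0, 1], [0, 0, 0, -10.0, -18.0, 0, 1]]}}

```text
time_s: 0.93
eef_pos: [319.6, 149.4, 206.2]
ee_rot: [-0.0, -0.0, 1.0, -0.001]
force: [0.6, 1.3, -0.3]
grip_width: 1.002
```

>>> {"fn": "move_arm", "kwargs": {"series": [[0, 0, 0, -2.0, -3.6, 0, 1], [0, 0, 0, -4.0, -7.2, 0, 1], [0, 0, 0, -6.0, -10.8, 0, 1], [0, 0, 0, -8.0, -14.4, 0, 1], [0, 0, 0, -10.0, -18.0, 0, 1]]}}

```text
time_s: 1.35
eef_pos: [420.2, -32.8, 206.3]
ee_rot: [-0.0, -0.0, 1.0, -0.001]
force: [1.0, 1.5, 0.5]
grip_width: 0.999
```

>>> {"fn": "move_arm", "kwargs": {"series": [[0, 0, 0, -1.7, -3.5, 0, 1], [0, 0, 0, -3.4, -7.0, 0, 1], [0, 0, 0, -5.0, -10.5, 0, 1], [0, 0, 0, -6.5, -13.8, 0, 1], [0, 0, 0, -6.5, -13.8, 0, 1]]}}

```text
time_s: 1.77
eef_pos: [486.3, -175.7, 205.2]
ee_rot: [-0.001, 0.002, 1.0, -0.001]
force: [-0.3, -0.6, 0.1]
grip_width: 0.999
```

```bash
python3 - <<'E'
from h import *
print(ctrl.sense()["eef_pos"])
snap("b")
crop("b","scene",140,130,300,250,5,"b_s5")
E
```

```text
[ 486.3421763  -175.70467831  205.23694277]
```

View pics/b_s5.png

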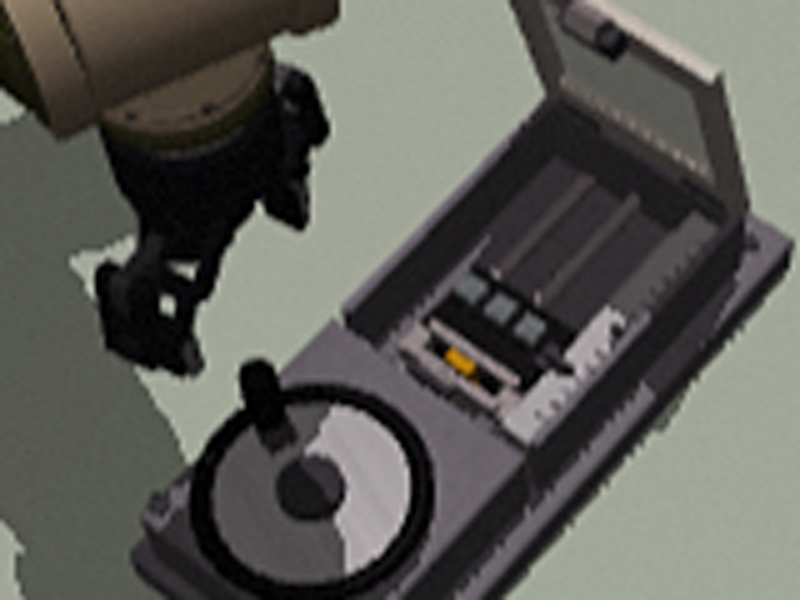

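```bash
python3 - <<'E'
from h import *
o=load("a")
import numpy as np
for c,(u0,v0,u1,v1) in {"scene":(160,170,300,260),"top":(250,160,350,250)}.items():
    im=cv2.imread(f"pics/a_{c}.png")[v0:v1,u0:u1]; k=5; im=cv2.resize(im,None,fx=k,fy=k,interpolation=cv2.INTER_CUBIC)
    f=lambda X:tuple(np.round((proj(o[c],X)-[u0,v0]+.5)*k).astype(int))
    C=np.array([524,-197.3])
    a=np.linspace(0,2*np.pi,40)
    cv2.polylines(im,[np.array([f([*(C+64*np.array([np.cos(x),np.sin(x)])),107]) for x in a])],True,(0,0,255),1)
    for h in (107,155):
      P=C+48*np.array([np.cos(2.54),np.sin(2.54)])
      cv2.polylines(im,[np.array([f([*(P+10*np.array([np.cos(x),np.sin(x)])),h]) for x in a])],True,(0,255,0),1)
    cv2.imwrite(f"pics/ov_{c}.png",im)
E
```

```text
(no output)
```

View pics/ov_scene.png

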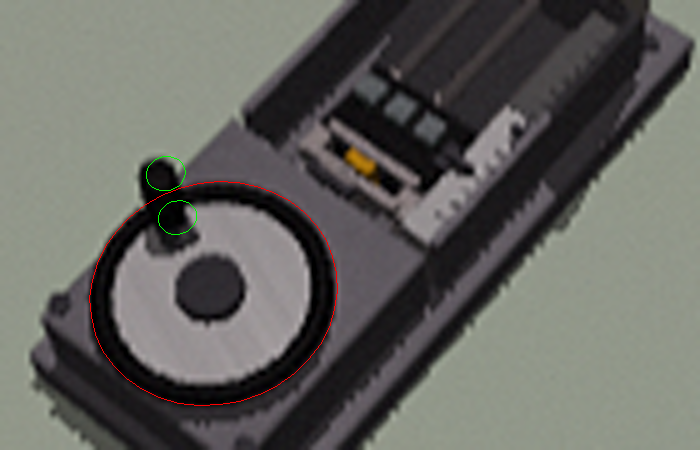

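View pics/ov_top.png

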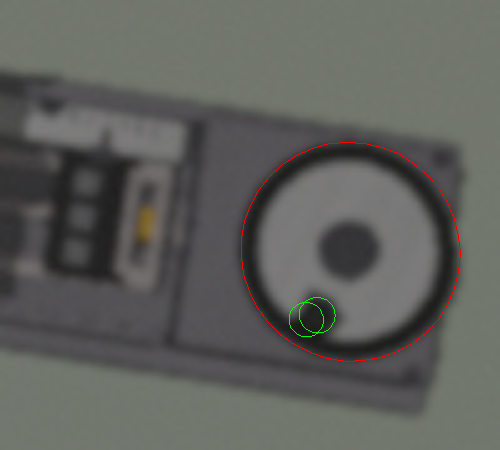

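>>> {"fn": "move_arm", "kwargs": {"series": [[0, 0, 0, 0.4, 0.2, 2.5, 1], [0, 0, 0, 0.4, 0.2, 5.0, 1], [0, 0, 0, 0.4, 0.2, 7.0, 1], [0, 0, 0, 0.4, 0.2, 8.7, 1], [0, 0, 0, 0.4, 0.2, 8.7, 1]]}}

```text
time_s: 2.28
eef_pos: [479.0, -167.3, 115.8]
ee_rot: [-0.003, 0.0, 1.0, 0.002]
force: [-0.6, 0.1, -0.8]
grip_width: 0.998
```

```bash
python3 - <<'E'
from h import *
snap("c")
crop("c","scene",160,150,280,250,6,"c_s5")
E
```

```text
(no output)
```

View pics/c_s5.png

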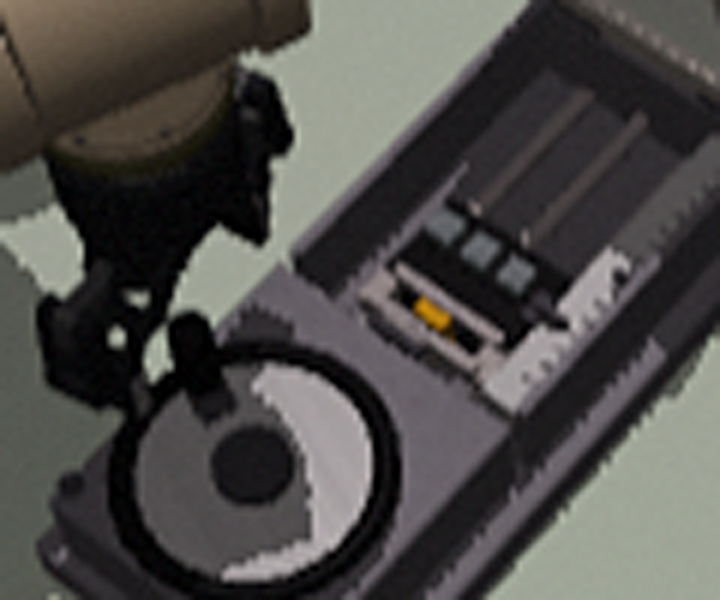

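>>> {"fn": "move_arm", "kwargs": {"series": [[0, 0, 0, -0.3, -0.6, -0.2, 1], [0, 0, 0, -0.3, -0.6, -0.2, 0.6], [0, 0, 0, -0.3, -0.6, -0.2, 0.1], [0, 0, 0, -0.3, -0.6, -0.2, 0.1], [0, 0, 0, -0.3, -0.6, -0.2, 0.1]], "grip_force": 50}}

```text
time_s: 2.8
eef_pos: [483.8, -174.6, 121.4]
ee_rot: [-0.001, 0.0, 1.0, -0.0]
force: [-0.3, -0.7, 0.3]
grip_width: 0.456
```

>>> {"fn": "move_arm", "kwargs": {"series": [[0, 0, 0, 0, 0, 0, 0.1], [0, 0, 0, 0, 0, 0, 0.1], [0, 0, 0, 0, 0, 0, 0.1]]}}

```text
time_s: 3.05
eef_pos: [483.7, -174.5, 121.8]
ee_rot: [-0.001, 0.0, 1.0, -0.0]
force: [-2.2, 1.0, 4.7]
grip_width: 0.193
```

```bash
python3 - <<'E'
from h import *
snap("d")
print(ctrl.sense())
crop("d","scene",160,150,280,250,6,"d_s5")
E
```

```text
{'time_s': 3.15, 'joints': array([-5.73775750e-01,  3.74246556e-01,  1.64666689e+00, -1.02537865e-03,
        1.12196412e+00, -2.14361571e+00]), 'dq': array([-0.00095556, -0.00126449, -0.00032837,  0.00031228, -0.00123359,
        0.00017785]), 'tau': array([-3.38916387e-01, -3.89986002e+01, -2.29675645e+01, -2.19976727e-02,
       -7.48132300e-01, -5.45028364e-03]), 'eef_pos': array([ 483.78119862, -174.50400548,  121.76498246]), 'ee_rot': array([-7.90202342e-04,  2.55422150e-04,  9.99999654e-01, -3.94667877e-05]), 'force': array([-2.51565892,  2.08464334,  5.71434961]), 'wrist_torque': array([ 0.28605349,  0.43965154, -0.00225973]), 'grip_width': 0.19317364799447073}
```

View pics/d_s5.png

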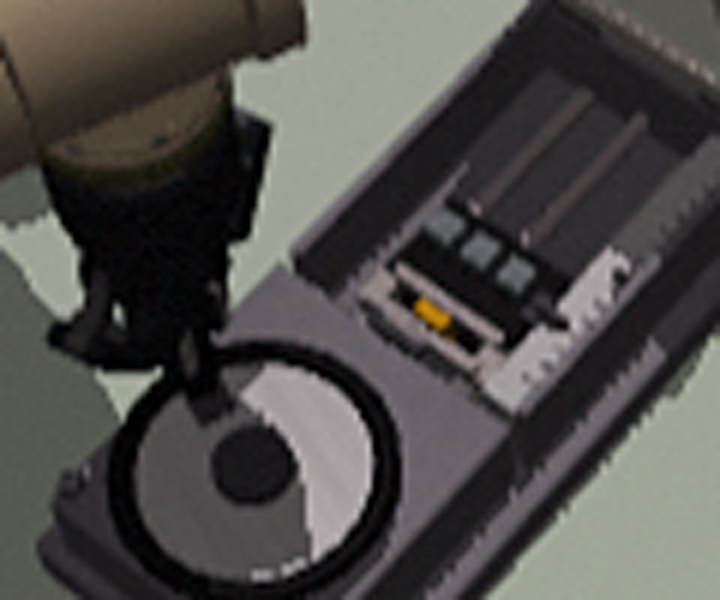

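```bash
cat > c.py <<'E'
import sys; from h import *
from scipy.spatial.transform import Rotation as Ro
# c.py cx cy r stepdeg nrows [endclamp]
cx,cy,r,st=map(float,sys.argv[1:5]); n=5
s=ctrl.sense(); p=s["eef_pos"]; q=s["ee_rot"]; R=Ro.from_quat([q[1],q[2],q[3],q[0]]).as_matrix()
a0=np.degrees(np.arctan2(p[1]-cy,p[0]-cx)) if len(sys.argv)<6 else float(sys.argv[5])
print("pos",p.round(1),"ang",a0.round(1) if hasattr(a0,'round') else a0,"r",np.hypot(p[0]-cx,p[1]-cy).round(1),"F",s["force"].round(1),"g",round(s["grip_width"],3),"t",s["time_s"])
for k in range(1,n+1):
    a=np.radians(a0+st*k); w=np.array([cx+r*np.cos(a),cy+r*np.sin(a),121.8])-p
    print(round(a0+st*k,1),(R.T@w/10).round(2))
E
python3 c.py 526 -197.3 48 12
```

```text
pos [ 483.8 -174.5  121.8] ang 151.6 r 48.0 F [-2.5  2.1  5.7] g 0.193 t 3.15
163.6 [ 0.38 -0.93 -0.  ]
175.6 [ 0.56 -1.91 -0.  ]
187.6 [ 0.53 -2.92 -0.  ]
199.6 [ 0.3  -3.89 -0.  ]
211.6 [-0.14 -4.8  -0.  ]
```

>>> {"fn": "move_arm", "kwargs": {"series": [[0, 0, 0, 0.38, -0.93, 0, 0.1], [0, 0, 0, 0.56, -1.91, 0, 0.1], [0, 0, 0, 0.53, -2.92, 0, 0.1], [0, 0, 0, 0.3, -3.89, 0, 0.1], [0, 0, 0, -0.14, -4.8, 0, 0.1]]}}

```text
time_s: 3.57
eef_pos: [485.5, -223.7, 121.8]
ee_rot: [-0.001, 0.001, 1.0, 0.0]
force: [1.8, 4.0, 2.2]
grip_width: 0.189
```

```bash
python3 c.py 526 -197.3 48 15
```

```text
pos [ 485.5 -223.7  121.8] ang -147.0 r 48.4 F [1.8 4.  2.2] g 0.189 t 3.5667
-132.0 [-0.85 -0.93  0.  ]
-117.0 [-1.88 -1.64 -0.  ]
-102.0 [-3.06 -2.05 -0.  ]
-87.0 [-4.31 -2.15 -0.  ]
-72.0 [-5.54 -1.92 -0.  ]
```

Low forces; tracking well.

>>> {"fn": "move_arm", "kwargs": {"series": [[0, 0, 0, -0.85, -0.93, 0, 0.1], [0, 0, 0, -1.88, -1.64, 0, 0.1], [0, 0, 0, -3.06, -2.05, 0, 0.1], [0, 0, 0, -4.31, -2.15, 0, 0.1], [0, 0, 0, -5.54, -1.92, 0, 0.1]]}}

```text
time_s: 3.98
eef_pos: [541.2, -243.2, 121.7]
ee_rot: [-0.001, 0.001, 1.0, 0.001]
force: [-5.4, 8.0, 6.9]
grip_width: 0.19
```

```bash
python3 c.py 526 -197.3 48 18
```

```text
pos [ 541.2 -243.2  121.7] ang -71.6 r 48.4 F [-5.4  8.   6.9] g 0.19 t 3.9833
-53.6 [-1.32  0.73 -0.01]
-35.6 [-2.37  1.8  -0.01]
-17.6 [-3.04  3.15 -0.01]
0.4 [-3.27  4.63 -0.01]
18.4 [-3.02  6.11 -0.  ]
```

>>> {"fn": "move_arm", "kwargs": {"series": [[0, 0, 0, -1.32, 0.73, 0, 0.1], [0, 0, 0, -2.37, 1.8, 0, 0.1], [0, 0, 0, -3.04, 3.15, 0, 0.1], [0, 0, 0, -3.27, 4.63, 0, 0.1], [0, 0, 0, -3.02, 6.11, 0, 0.1]]}}

```text
time_s: 4.4
eef_pos: [572.1, -183.3, 121.8]
ee_rot: [-0.002, 0.001, 1.0, -0.0]
force: [-3.8, -3.7, 4.2]
grip_width: 0.195
```

```bash
python3 c.py 526 -197.3 48 18
```

```text
pos [ 572.1 -183.3  121.8] ang 16.9 r 48.2 F [-3.8 -3.7  4.2] g 0.195 t 4.4
34.9 [0.68 1.34 0.  ]
52.9 [1.72 2.42 0.  ]
70.9 [3.05 3.13 0.01]
88.9 [4.53 3.39 0.01]
106.9 [6.01 3.18 0.02]
```

>>> {"fn": "move_arm", "kwargs": {"series": [[0, 0, 0, 0.68, 1.34, 0, 0.1], [0, 0, 0, 1.72, 2.42, 0, 0.1], [0, 0, 0, 3.05, 3.13, 0, 0.1], [0, 0, 0, 4.53, 3.39, 0, 0.1], [0, 0, 0, 6.01, 3.18, 0, 0.1]]}}

```text
time_s: 4.82
eef_pos: [512.3, -151.2, 121.8]
ee_rot: [-0.001, 0.001, 1.0, -0.0]
force: [2.8, -2.4, 0.4]
grip_width: 0.187
```

```bash
python3 c.py 526 -197.3 48 16; python3 - <<'E'
from h import *
snap("e")
crop("e","scene",200,130,320,230,6,"e_s5")
E
```

```text
pos [ 512.3 -151.2  121.8] ang 106.6 r 48.1 F [ 2.8 -2.4  0.4] g 0.187 t 4.8167
122.6 [ 1.21 -0.57  0.01]
138.6 [ 2.22 -1.44  0.01]
154.6 [ 2.96 -2.56  0.01]
170.6 [ 3.36 -3.83  0.01]
186.6 [ 3.39 -5.17  0.01]
```

View pics/e_s5.png

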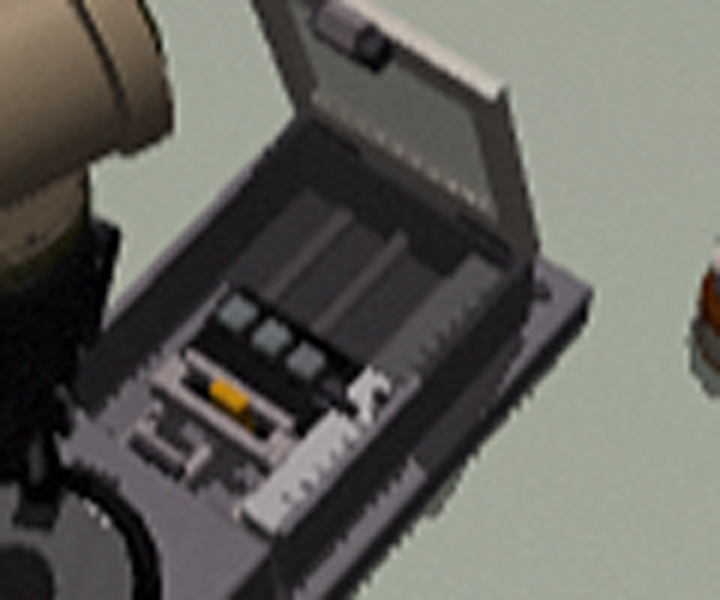

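```bash
python3 - <<'E'
from h import *
crop("e","scene",235,180,285,215,15,"e_s15")
crop("a","scene",235,180,285,215,15,"a_s15")
crop("e","top",245,170,305,220,12,"e_t12")
E
```

```text
(no output)
```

View pics/e_s15.png

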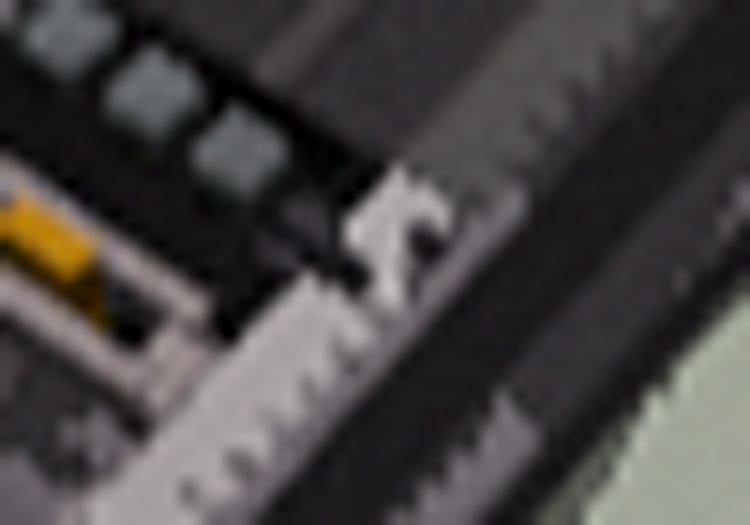

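View pics/a_s15.png

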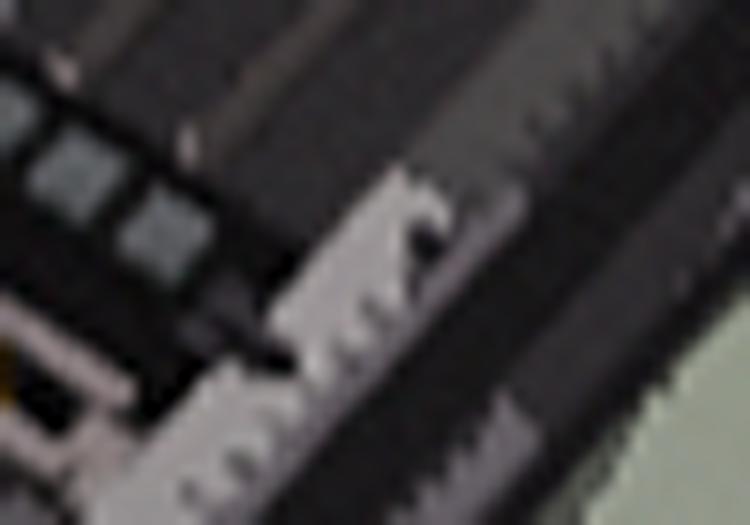

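View pics/e_t12.png

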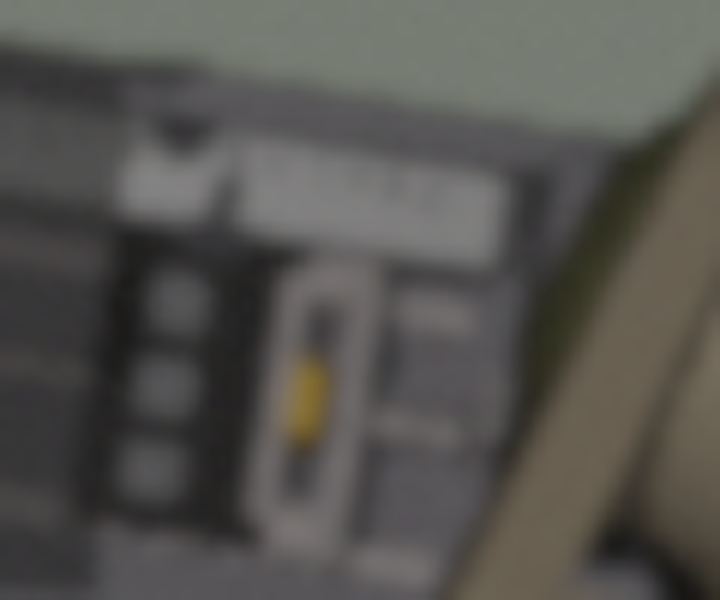

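```bash
python3 - <<'E'
from h import *
o=load("e");S,T=o["scene"],o["top"]
s=lambda u,v:(235+u/15-.5,180+v/15-.5); t=lambda u,v:(245+u/12-.5,170+v/12-.5)
th=np.radians(9.7); Y=np.array([np.sin(th),np.cos(th),0]);X=np.array([np.cos(th),-np.sin(th),0])
P=tri(S,s(365,278),T,t(230,180));I=tri(S,s(425,240),T,t(183,152))
print(P,I,(I-P)@Y,(I-P)@X)
for z in (75,80,85):
  a=atz(S,*s(365,278),z);b=atz(S,*s(425,240),z);a0=atz(S,*s(290,365),z);c=atz(T,*t(230,180),z);d=atz(T,*t(183,152),z)
  print(z,((b-a)@Y).round(1),((b-a)@X).round(1),((a-a0)@Y).round(1),((d-c)@Y).round(1),((d-c)@X).round(1))
Q=np.array([605,-30,80.]); print(proj(S,Q+10*Y)-proj(S,Q),proj(S,Q+10*X)-proj(S,Q),proj(S,Q+[0,0,10])-proj(S,Q))
E
```

```text
[603.73913548 -36.67762573  78.04724292] [610.42499369 -25.19317631  80.01280816] 12.446757740660463 4.655265867365889
75 13.1 3.8 22.8 12.7 5.2
80 13.1 3.8 22.7 12.7 5.1
85 13.0 3.7 22.6 12.6 5.1
[ 2.22694867 -2.48212442] [2.86796701 1.93790578] [-0.02106387 -1.81546405]
```

```bash
python3 c.py 526 -197.3 48 18
```

```text
pos [ 511.  -151.8  121.8] ang 108.2 r 47.9 F [-2.   2.4  1. ] g 0.19 t 4.9167
126.2 [ 1.34 -0.68  0.01]
144.2 [ 2.39 -1.75  0.01]
162.2 [ 3.06 -3.09  0.02]
180.2 [ 3.29 -4.58  0.02]
198.2 [ 3.05 -6.06  0.02]
```

>>> {"fn": "move_arm", "kwargs": {"series": [[0, 0, 0, 1.34, -0.68, 0, 0.1], [0, 0, 0, 2.39, -1.75, 0, 0.1], [0, 0, 0, 3.06, -3.09, 0, 0.1], [0, 0, 0, 3.29, -4.58, 0, 0.1], [0, 0, 0, 3.05, -6.06, 0, 0.1]]}}

```text
time_s: 5.33
eef_pos: [480.2, -213.2, 121.8]
ee_rot: [-0.003, 0.002, 1.0, 0.0]
force: [2.9, 3.5, -0.7]
grip_width: 0.191
```

```bash
python3 c.py 526 -197.3 48 18
```

```text
pos [ 480.2 -213.2  121.8] ang -160.9 r 48.4 F [ 2.9  3.5 -0.7] g 0.191 t 5.3333
-142.9 [-0.75 -1.31 -0.  ]
-124.9 [-1.84 -2.34 -0.01]
-106.9 [-3.19 -2.99 -0.02]
-88.9 [-4.68 -3.2  -0.03]
-70.9 [-6.16 -2.93 -0.03]
```

>>> {"fn": "move_arm", "kwargs": {"series": [[0, 0, 0, -0.75, -1.31, 0, 0.1], [0, 0, 0, -1.84, -2.34, 0, 0.1], [0, 0, 0, -3.19, -2.99, 0, 0.1], [0, 0, 0, -4.68, -3.2, 0, 0.1], [0, 0, 0, -6.16, -2.93, 0, 0.1]]}}

```text
time_s: 5.75
eef_pos: [542.9, -242.8, 121.7]
ee_rot: [-0.003, 0.002, 1.0, 0.002]
force: [-6.8, 11.3, 11.9]
grip_width: 0.194
```

```bash
python3 c.py 526 -197.3 48 18
```

```text
pos [ 542.9 -242.8  121.7] ang -69.6 r 48.5 F [-6.8 11.3 11.9] g 0.194 t 5.75
-51.6 [-1.29  0.79 -0.02]
-33.6 [-2.3   1.9  -0.02]
-15.6 [-2.92  3.27 -0.02]
2.4 [-3.08  4.76 -0.02]
20.4 [-2.78  6.24 -0.01]
```

>>> {"fn": "move_arm", "kwargs": {"series": [[0, 0, 0, -1.29, 0.79, 0, 0.1], [0, 0, 0, -2.3, 1.9, 0, 0.1], [0, 0, 0, -2.92, 3.27, 0, 0.1], [0, 0, 0, -3.08, 4.76, 0, 0.1], [0, 0, 0, -2.78, 6.24, 0, 0.1]]}}

```text
time_s: 6.17
eef_pos: [571.6, -181.6, 121.8]
ee_rot: [-0.004, 0.002, 1.0, 0.001]
force: [-8.8, -5.8, 4.2]
grip_width: 0.194
```

```bash
python3 c.py 526 -197.3 48 -18; python3 - <<'E'
from h import *
snap("f")
crop("f","scene",235,180,285,215,15,"f_s15")
crop("f","top",235,165,295,215,12,"f_t12")
print(ctrl.sense()["eef_pos"])
E
```

```text
pos [ 571.6 -181.6  121.8] ang 19.0 r 48.3 F [-8.8 -5.8  4.2] g 0.194 t 6.1667
1.0 [-0.24 -1.49 -0.01]
-17.0 [-0.04 -2.97 -0.01]
-35.0 [ 0.61 -4.33 -0.01]
-53.0 [ 1.65 -5.41  0.  ]
-71.0 [ 2.97 -6.12  0.01]
[ 570.87223291 -180.16347999  121.74641425]
```

View pics/f_s15.png

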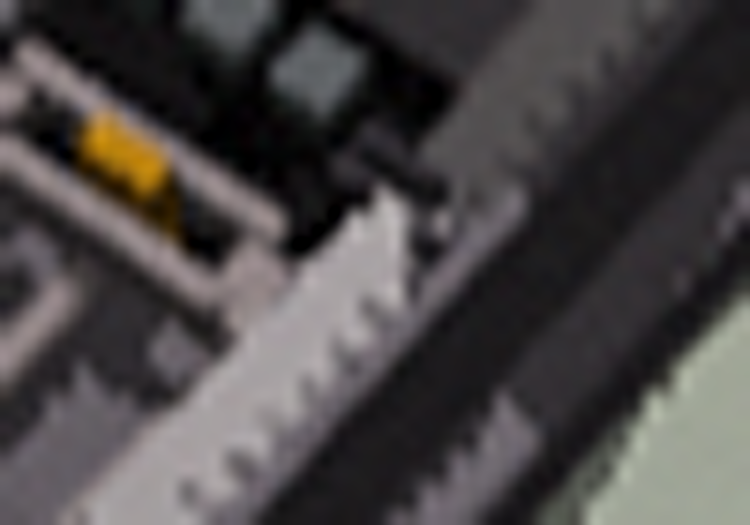

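View pics/f_t12.png

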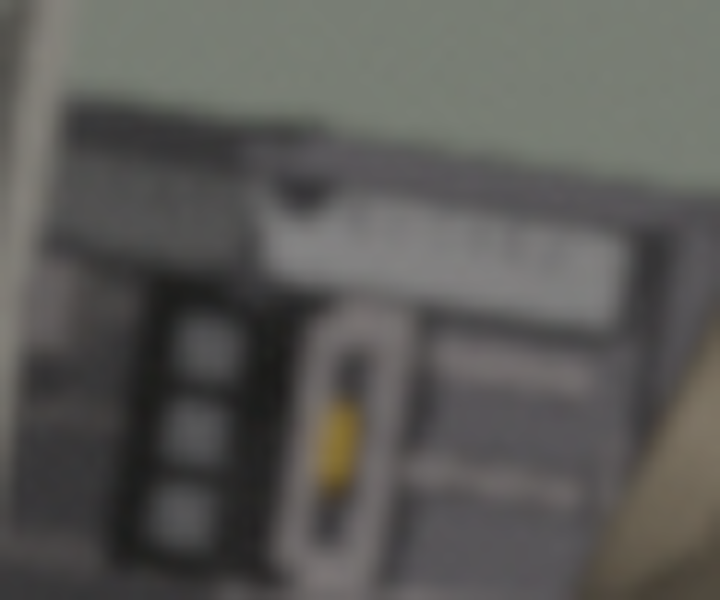

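```bash
cat > rect.py <<'E'
import sys; from h import *
th=np.radians(9.7); Y=np.array([np.sin(th),np.cos(th),0]);X=np.array([np.cos(th),-np.sin(th),0])
O=np.array([524.,-197.3,0])
def rect(d,z,x0,x1,y0,y1,k):  # rows: y decreasing upward ; cols x
    ys=np.arange(y1,y0,-1/k);xs=np.arange(x0,x1,1/k)
    g=O+xs[None,:,None]*X+ys[:,None,None]*Y; g[...,2]=z
    p=np.einsum('ij,abj->abi',np.array(d["mtx"])@np.array(d["R"]),g)+np.array(d["mtx"])@np.array(d["t"])
    m=(p[...,:2]/p[...,2:]).astype(np.float32)
    return cv2.remap(d["frame"],m[...,0],m[...,1],cv2.INTER_CUBIC)
if __name__=="__main__":
  z=float(sys.argv[1]); tiles=[]
  for c in("scene","top"):
    row=[]
    for n in sys.argv[2:]:
      im=cv2.cvtColor(rect(load(n)[c],z,20,90,115,195,4),cv2.COLOR_RGB2BGR)
      im=cv2.convertScaleAbs(im,alpha=1.5)
      im=im[:, :260]
      for yy in range(115,195,10):
        r=int((195-yy)*4); cv2.line(im,(0,r),(5 if yy%50 else 12,r),(0,255,255),1); 
      for xx in range(20,85,10): cv2.line(im,(int((xx-20)*4),319),(int((xx-20)*4),314),(0,255,255),1)
      row.append(im)
    tiles.append(np.hstack(row))
  cv2.imwrite("pics/rect.png",np.vstack(tiles)[:600*2]); print(np.vstack(tiles).shape)
E
python3 rect.py 80 a e f
```

```text
(640, 780, 3)
```

View pics/rect.png

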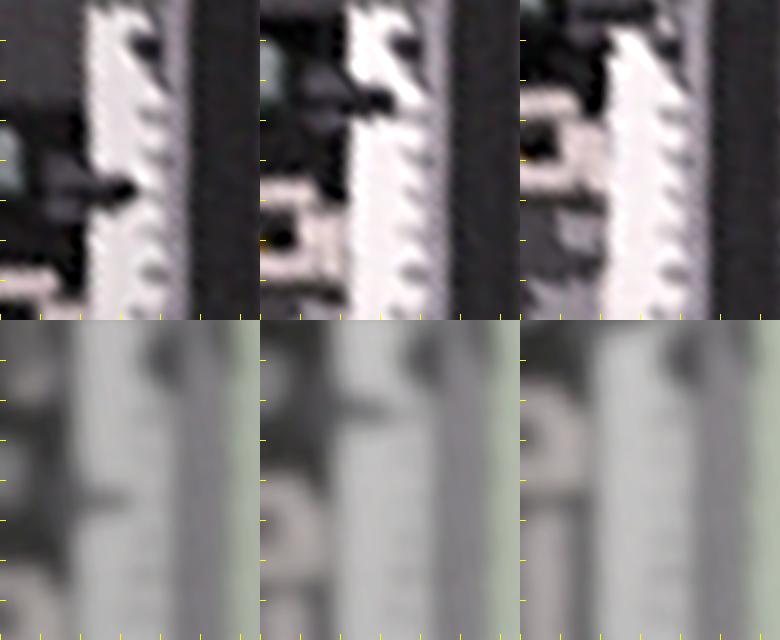

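```bash
cat > z.py <<'E'
from rect import *
def zoom(ns,out,z=80,x0=38,x1=68,y0=160,y1=196,k=12):
  tiles=[]
  for n in ns:
    row=[]
    for c in("scene","top"):
      im=cv2.cvtColor(rect(load(n)[c],z,x0,x1,y0,y1,k),cv2.COLOR_RGB2BGR).astype(float)
      im=np.clip((im-im.min())/(np.percentile(im,98)-im.min())*255,0,255).astype(np.uint8)
      for yy in range(y0,y1,2):
        r=int((y1-yy)*k); cv2.line(im,(0,r),(6 if yy%10 else 20,r),(0,0,255),1)
      row.append(im)
    tiles.append(np.hstack(row))
  cv2.imwrite(f"pics/{out}.png",np.hstack(tiles) if len(ns)==1 else np.vstack(tiles)); 
if __name__=="__main__": zoom([sys.argv[1]],"z_"+sys.argv[1])
E
python3 z.py e; python3 z.py f
```

```text
(no output)
```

View pics/z_e.png

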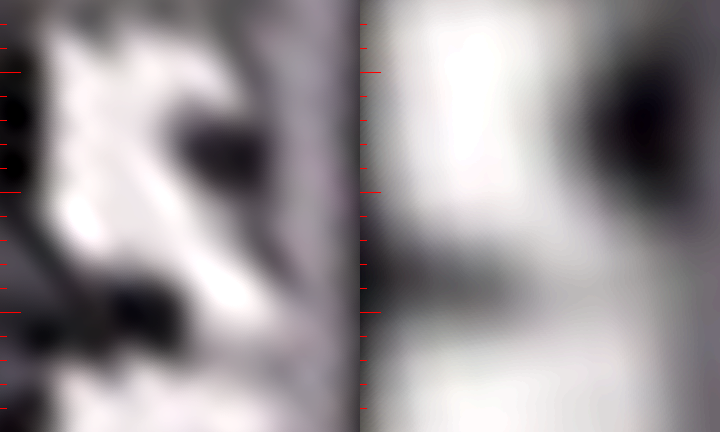

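View pics/z_f.png

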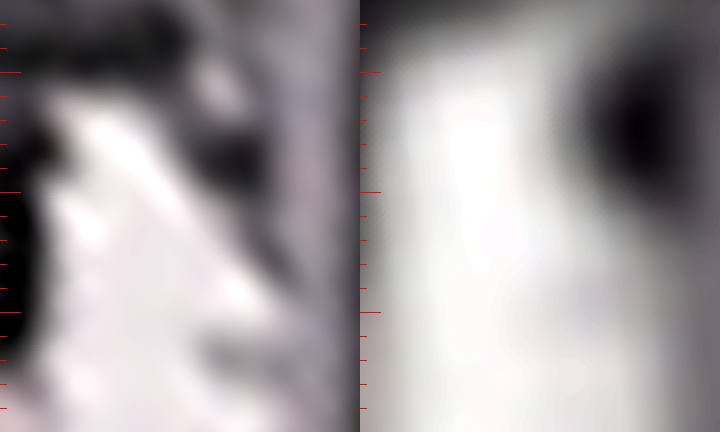

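```bash
python3 c.py 526 -197.3 48 -16
```

```text
pos [ 570.9 -180.2  121.7] ang 20.9 r 48.0 F [-5.5 -1.6  4.6] g 0.192 t 6.2667
4.9 [-0.3  -1.3  -0.01]
-11.1 [-0.23 -2.64 -0.01]
-27.1 [ 0.2  -3.9  -0.01]
-43.1 [ 0.97 -5.   -0.01]
-59.1 [ 2.   -5.84 -0.  ]
```

>>> {"fn": "move_arm", "kwargs": {"series": [[0, 0, 0, -0.3, -1.3, 0, 0.1], [0, 0, 0, -0.23, -2.64, 0, 0.1], [0, 0, 0, 0.2, -3.9, 0, 0.1], [0, 0, 0, 0.97, -5.0, 0, 0.1], [0, 0, 0, 2.0, -5.84, 0, 0.1]]}}

```text
time_s: 6.68
eef_pos: [551.0, -238.7, 121.7]
ee_rot: [-0.005, 0.002, 1.0, 0.002]
force: [-4.6, 10.2, 6.4]
grip_width: 0.19
```

```bash
python3 c.py 526 -197.3 48 -14
```

```text
pos [ 551.  -238.7  121.7] ang -58.9 r 48.3 F [-4.6 10.2  6.4] g 0.19 t 6.6833
-72.9 [ 1.08 -0.46 -0.  ]
-86.9 [ 2.23 -0.67  0.01]
-100.9 [ 3.4  -0.59  0.02]
-114.9 [ 4.52 -0.24  0.03]
-128.9 [5.51 0.38 0.05]
```

>>> {"fn": "move_arm", "kwargs": {"series": [[0, 0, 0, 1.08, -0.46, 0, 0.1], [0, 0, 0, 2.23, -0.67, 0, 0.1], [0, 0, 0, 3.4, -0.59, 0, 0.1], [0, 0, 0, 4.5, -0.24, 0, 0.1], [0, 0, 0, 5.35, 0.25, 0, 0.1]]}}

```text
time_s: 7.1
eef_pos: [498.2, -236.8, 121.9]
ee_rot: [-0.004, 0.002, 1.0, 0.002]
force: [3.9, 1.8, -2.7]
grip_width: 0.191
```

>>> {"fn": "move_arm", "kwargs": {"series": [[0, 0, 0, 0, 0, 0, 0.1]]}}

```text
time_s: 7.18
eef_pos: [498.2, -236.7, 121.8]
ee_rot: [-0.004, 0.002, 1.0, 0.003]
force: [1.0, 2.5, 0.8]
grip_width: 0.196
```

```bash
python3 c.py 526 -197.3 48 -2; python3 - <<'E'
from h import *
snap("g")
E
python3 c.py 526 -197.3 48 -2
python3 z.py g; python3 rect.py 80 e f g
```

```text
pos [ 498.2 -236.7  121.8] ang -125.2 r 48.3 F [1.  2.5 0.8] g 0.196 t 7.1833
-127.2 [0.12 0.12 0.  ]
-129.2 [0.25 0.22 0.01]
-131.2 [0.38 0.33 0.01]
-133.2 [0.51 0.44 0.01]
-135.2 [0.63 0.56 0.01]
pos [ 499.  -237.3  121.8] ang -124.1 r 48.2 F [-0.3  2.4  0.7] g 0.193 t 7.2833
-126.1 [ 0.12  0.11 -0.  ]
-128.1 [ 0.26  0.22 -0.  ]
-130.1 [0.39 0.32 0.  ]
-132.1 [0.52 0.43 0.  ]
-134.1 [0.64 0.54 0.  ]
(640, 780, 3)
```

View pics/z_g.png

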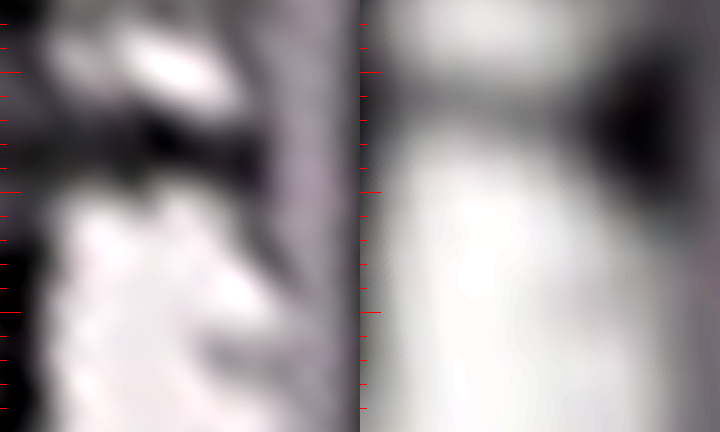

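View pics/rect.png

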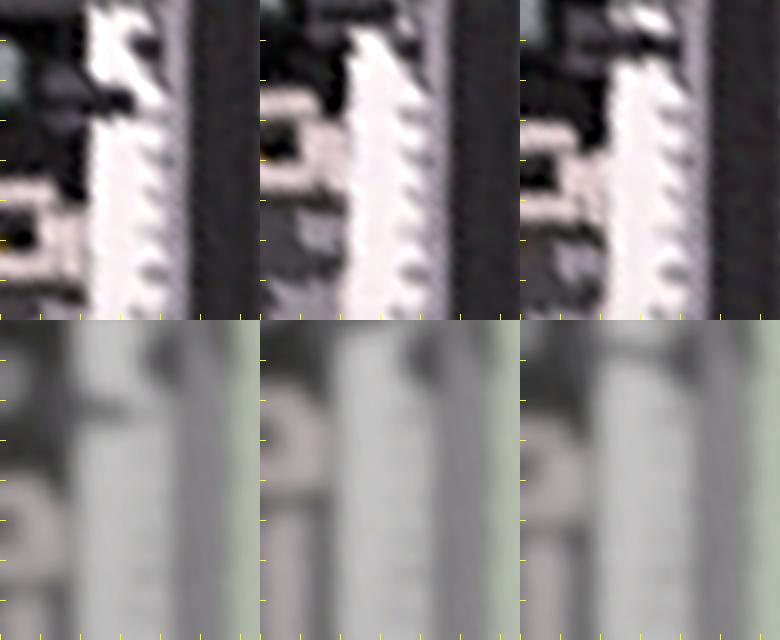

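```bash
python3 - <<'E'
from rect import *
for c in("scene","top"):
  for n in("a","e","g","f"):
    im=rect(load(n)[c],80,38,68,140,200,8).astype(float).mean(2)
    out=[]
    for x in (44,47,50,53,55,57,59,61,63):
      p=im[:,int((x-38)*8)-4:int((x-38)*8)+5].mean(1); ys=200-np.arange(len(p))/8
      # darkness centroid within windows
      res=[]
      for lo,hi in ((176,195),) if n!='a' and n!='e' else ((140,158) if n=='a' else (162,178),(178,193)):
        m=(ys>lo)&(ys<hi); b=np.percentile(p[m],80); w=np.clip(b-p[m]-0.35*(b-p[m].min()),0,None)
        res.append((round((w*ys[m]).sum()/w.sum(),1),int(b-p[m].min())))
      out.append((x,*res))
    print(c,n,out)
E
```

```text
scene a [(44, (np.float64(146.9), 110), (np.float64(192.5), 51)), (47, (np.float64(146.3), 135), (np.float64(192.2), 66)), (50, (np.float64(147.0), 149), (np.float64(188.9), 38)), (53, (np.float64(147.3), 131), (np.float64(184.5), 82)), (55, (np.float64(146.9), 67), (np.float64(183.4), 103)), (57, (np.float64(151.7), 45), (np.float64(183.0), 84)), (59, (np.float64(152.3), 46), (np.float64(182.4), 46)), (61, (np.float64(154.7), 36), (np.float64(182.4), 18)), (63, (np.float64(154.5), 20), (np.float64(189.0), 6))]
scene e [(44, (np.float64(170.0), 125), (np.float64(192.6), 51)), (47, (np.float64(169.3), 137), (np.float64(192.2), 72)), (50, (np.float64(169.7), 152), (np.float64(189.7), 41)), (53, (np.float64(168.7), 124), (np.float64(184.4), 91)), (55, (np.float64(167.2), 69), (np.float64(183.4), 112)), (57, (np.float64(171.2), 73), (np.float64(183.0), 89)), (59, (np.float64(174.8), 91), (np.float64(182.5), 52)), (61, (np.float64(174.3), 62), (np.float64(182.5), 23)), (63, (np.float64(172.6), 22), (np.float64(190.3), 6))]
scene g [(44, (np.float64(184.5), 85)), (47, (np.float64(183.9), 9
[... 1398 characters left out ...]
64(185.4), 20)), (61, (np.float64(176.3), 27), (np.float64(185.6), 17)), (63, (np.float64(176.7), 24), (np.float64(185.5), 10))]
top g [(44, (np.float64(187.8), 33)), (47, (np.float64(187.5), 34)), (50, (np.float64(186.8), 33)), (53, (np.float64(186.3), 31)), (55, (np.float64(185.9), 30)), (57, (np.float64(185.8), 30)), (59, (np.float64(185.5), 30)), (61, (np.float64(185.6), 26)), (63, (np.float64(185.6), 16))]
top f [(44, (np.float64(193.5), 51)), (47, (np.float64(193.6), 50)), (50, (np.float64(193.7), 40)), (53, (np.float64(193.7), 24)), (55, (np.float64(187.2), 17)), (57, (np.float64(186.0), 23)), (59, (np.float64(185.5), 26)), (61, (np.float64(185.5), 26)), (63, (np.float64(185.5), 16))]
```

>>> {"fn": "move_arm", "kwargs": {"series": [[0, 0, 0, 0.26, 0.22, 0, 0.1], [0, 0, 0, 0.52, 0.43, 0, 0.1], [0, 0, 0, 0.69, 0.59, 0, 0.1], [0, 0, 0, 0.69, 0.59, 0, 0.1], [0, 0, 0, 0.69, 0.59, 0, 0.1]]}}

```text
time_s: 7.7
eef_pos: [492.0, -231.4, 121.8]
ee_rot: [-0.004, 0.002, 1.0, 0.002]
force: [-0.6, -0.6, -0.3]
grip_width: 0.192
```

```bash
python3 c.py 526 -197.3 48 -2 | head -1; python3 - <<'E'
from h import *
snap("i")
E
python3 c.py 526 -197.3 48 -2|head -1
python3 z.py i; python3 rect.py 80 e g i
```

```text
pos [ 492.  -231.4  121.8] ang -135.0 r 48.2 F [-0.6 -0.6 -0.3] g 0.192 t 7.7
pos [ 492.  -231.4  121.8] ang -134.9 r 48.1 F [-1.2  0.1  0.2] g 0.191 t 7.8
(640, 780, 3)
```

View pics/z_i.png

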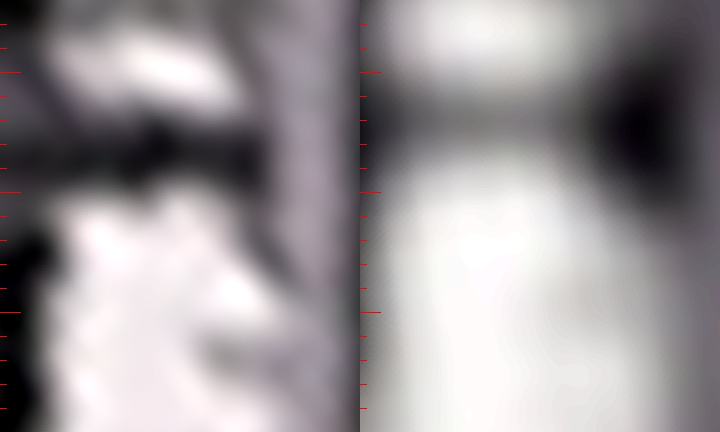

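View pics/rect.png

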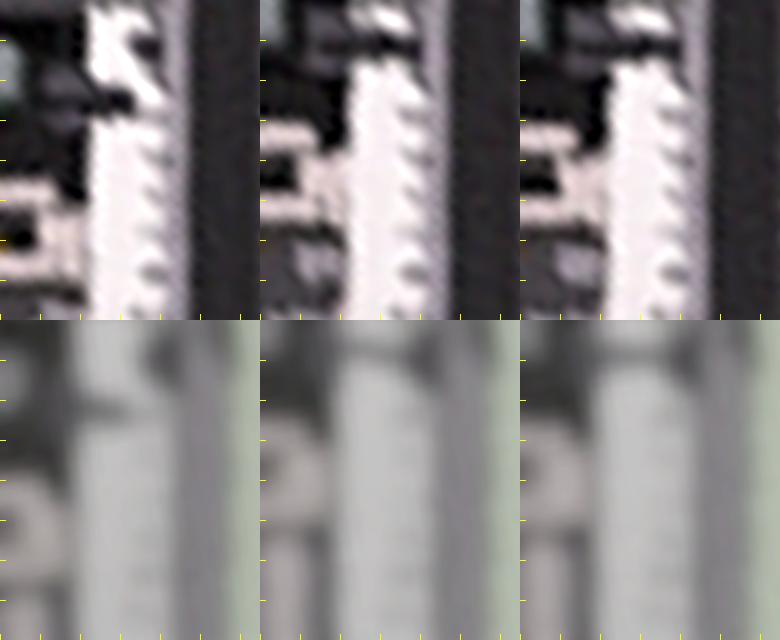

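```bash
python3 - <<'E'
from rect import *
r=[]
for n in "ei":
  for c in("scene","top"):
    dy=(0 if n=="e" else 13.9)
    im=rect(load(n)[c],72,-40,40,125+dy,165+dy,8)[:,:]
    r.append(im)
im=np.vstack([np.hstack([cv2.resize(r[0],(400,200)),cv2.resize(r[1],(400,200))]),np.hstack([cv2.resize(r[2],(400,200)),cv2.resize(r[3],(400,200))])])
cv2.imwrite("pics/dog.png",cv2.convertScaleAbs(cv2.cvtColor(im,cv2.COLOR_RGB2BGR),alpha=1.5))
E
```

```text
(no output)
```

View pics/dog.png

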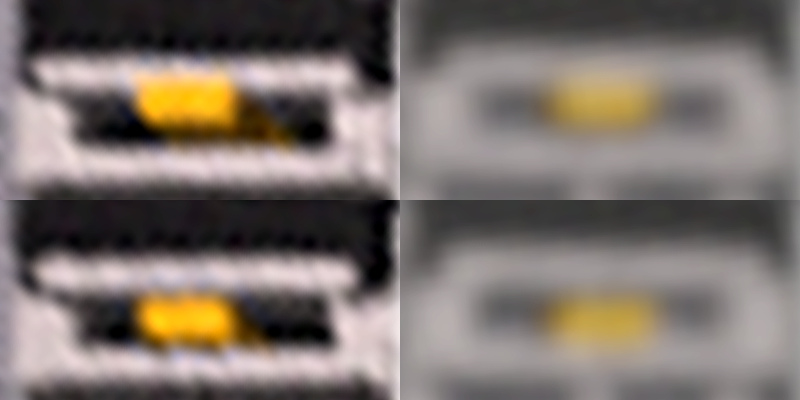

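>>> {"fn": "move_arm", "kwargs": {"series": [[0, 0, 0, 0, 0, 0, 0.3], [0, 0, 0, 0, 0, 0, 0.5], [0, 0, 0, 0, 0, 0, 0.8], [0, 0, 0, 0, 0, 0, 0.8], [0, 0, 0, 0, 0, 0, 0.8]]}}

```text
time_s: 8.22
eef_pos: [492.0, -231.4, 121.9]
ee_rot: [-0.004, 0.002, 1.0, 0.003]
force: [-0.3, 0.2, -0.1]
grip_width: 0.798
```

>>> {"fn": "move_arm", "kwargs": {"series": [[0, 0, 0, 0, 0, -1.0, 0.8], [0, 0, 0, 0, 0, -3.5, 0.8], [0, 0, 0, 0, 0, -7.0, 0.8], [0, 0, 0, 0, 0, -10.5, 0.8], [0, 0, 0, 0, 0, -14.0, 0.8]]}}

```text
time_s: 8.63
eef_pos: [493.0, -231.8, 264.5]
ee_rot: [-0.004, 0.002, 1.0, 0.002]
force: [0.3, -0.7, -0.4]
grip_width: 0.799
```

>>> {"fn": "move_arm", "kwargs": {"series": [[0, 0, 0, 0.5, 0, -3, 0.0], [0, 0, 0, 1, 0, -5, 0.0], [0, 0, 0, 1, 0, -6, 0.0]]}}

```text
time_s: 8.88
eef_pos: [483.4, -232.3, 328.6]
ee_rot: [-0.002, 0.002, 1.0, 0.001]
force: [0.3, 0.4, -0.0]
grip_width: 0.384
```

```bash
python3 - <<'E'
from h import *
snap("j"); print(ctrl.sense()["eef_pos"])
crop("j","scene",160,110,310,230,5,"j_s5")
crop("j","top",200,155,350,250,5,"j_t5")
E
python3 rect.py 80 e i j
```

```text
[ 483.77583241 -232.24030514  326.06115118]
(640, 780, 3)
```

View pics/j_s5.png

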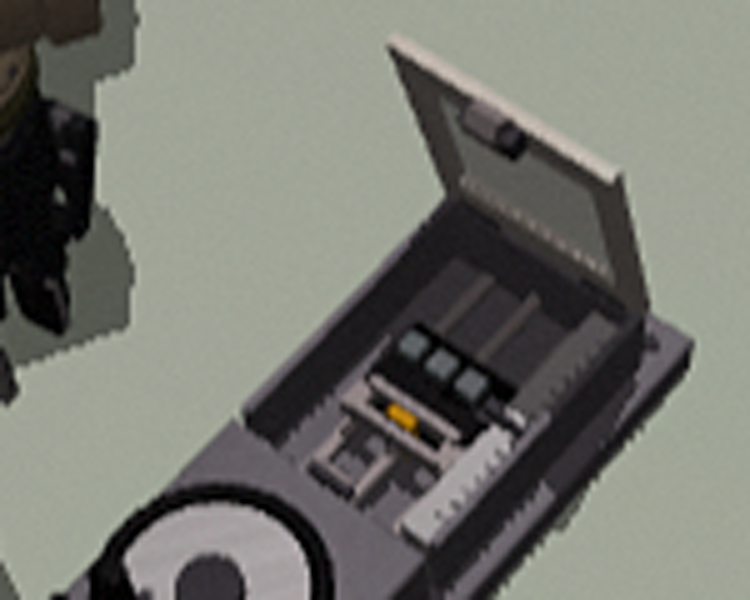

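View pics/j_t5.png

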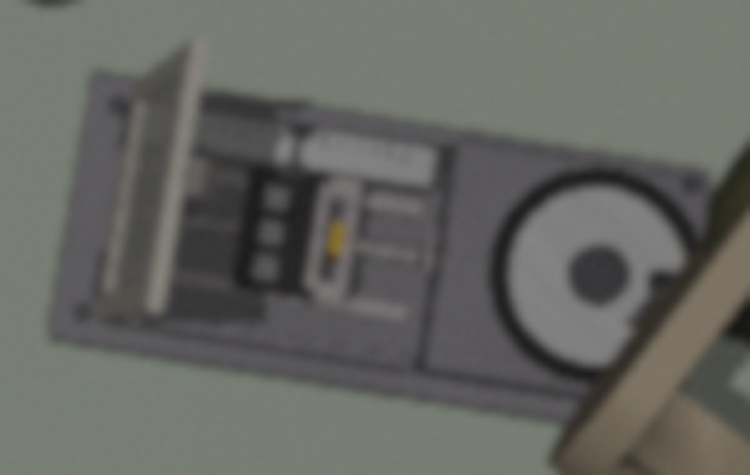

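View pics/rect.png

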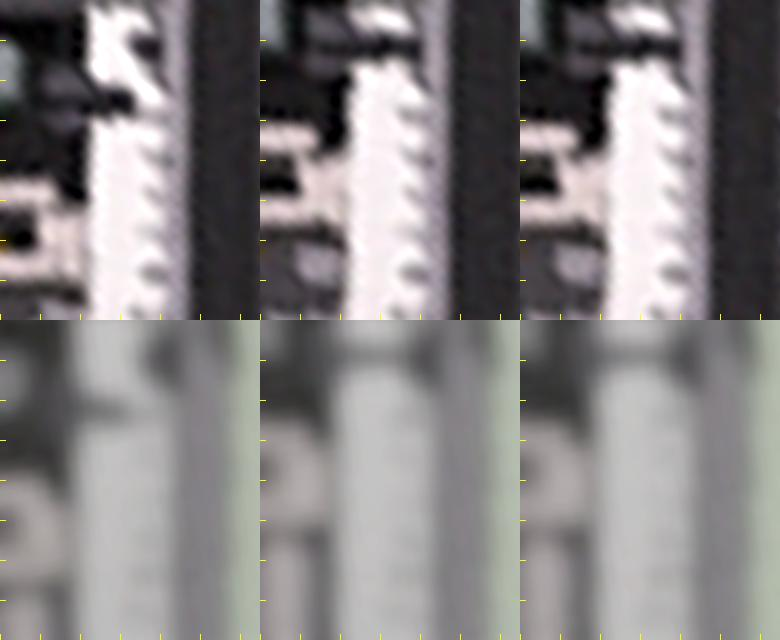

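>>> {"fn": "move_arm", "kwargs": {"series": [[0, 0, 0, -1, 3.5, 0, 0], [0, 0, 0, -2, 7.0, 0, 0], [0, 0, 0, -3, 10.5, 0, 0], [0, 0, 0, -4, 14.0, 0, 0], [0, 0, 0, -5, 17.5, 0, 0]]}}

```text
time_s: 9.4
eef_pos: [534.5, -55.6, 324.4]
ee_rot: [-0.004, 0.002, 1.0, 0.002]
force: [-0.4, -0.4, -0.2]
grip_width: 0.0
```

```bash
cat > w.py <<'E'
import sys; from h import *
from scipy.spatial.transform import Rotation as Ro
# w.py y,z y,z ... device-frame targets on centre line (x=1)
s=ctrl.sense(); p=s["eef_pos"]; q=s["ee_rot"]; R=Ro.from_quat([q[1],q[2],q[3],q[0]])
Rd=Ro.from_quat([0,1,0,0])
th=np.radians(9.7); Y=np.array([np.sin(th),np.cos(th)]);X=np.array([np.cos(th),-np.sin(th)]);C=np.array([524,-197.3])
d=p[:2]-C; print("dev",(d@X).round(1),(d@Y).round(1),p[2].round(1),"F",s["force"].round(1),"t",s["time_s"],"rotvec to down",(R.inv()*Ro.from_quat([0,1,0,0]) ).as_rotvec().round(3),(Ro.from_quat([0,0,1,0]).inv()*R).as_rotvec().round(3))
for a in sys.argv[1:]:
    y,z=map(float,a.split(",")); w=np.array([*(C+X*1+Y*y),z])-p; print(a,(R.inv().apply(w)/10).round(2))
E
python3 w.py 300,326
```

```text
dev -13.5 141.5 324.4 F [-0.4 -0.4 -0.2] t 9.4 rotvec to down [ 0.004 -0.009 -0.005] [ 3.138 -0.008  0.014]
300,326 [-4.03 15.4  -0.14]
```

>>> {"fn": "move_arm", "kwargs": {"series": [[0, 0, 0, -1.0, 3.7, -0.5, 0], [0, 0, 0, -2.0, 7.4, -0.5, 0], [0, 0, 0, -3.0, 11.1, -0.5, 0], [0, 0, 0, -4.0, 14.5, -0.5, 0], [0, 0, 0, -4.0, 15.4, -0.3, 0]]}}

```text
time_s: 9.82
eef_pos: [575.7, 102.9, 325.2]
ee_rot: [-0.006, 0.0, 1.0, 0.003]
force: [0.1, 0.3, 0.4]
grip_width: -0.002
```

```bash
python3 - <<'E'
from h import *
snap("k"); print(ctrl.sense()["eef_pos"])
crop("k","scene",190,60,340,180,5,"k_s5")
crop("k","top",180,140,300,235,6,"k_t5")
E
python3 w.py 300,245 285,245 270,245
```

```text
[574.96373863  99.98802057 325.30512932]
dev 0.1 301.6 325.3 F [ 0.4 -0.4  0.6] t 9.9167 rotvec to down [ 0.004 -0.013 -0.002] [ 3.137e+00 -3.000e-03  2.000e-02]
300,245 [-0.16 -0.21  8.03]
285,245 [ 0.09 -1.69  8.03]
270,245 [ 0.34 -3.16  8.02]
```

View pics/k_s5.png

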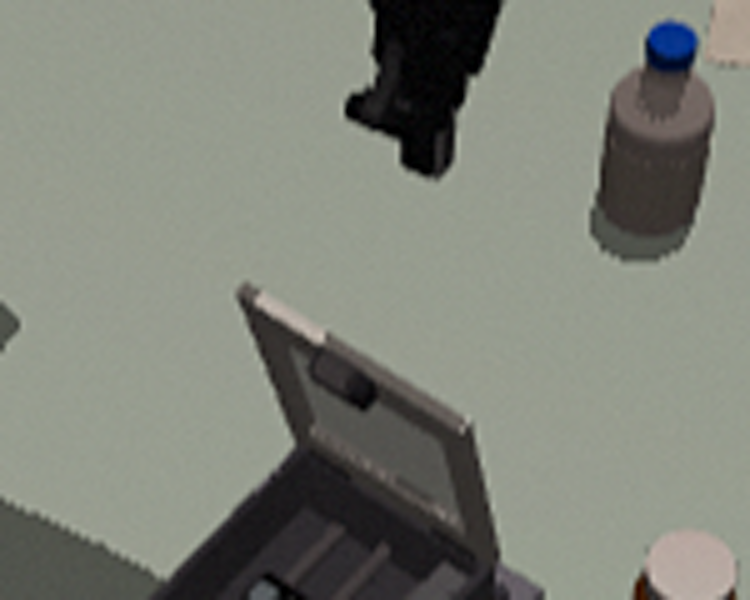

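View pics/k_t5.png

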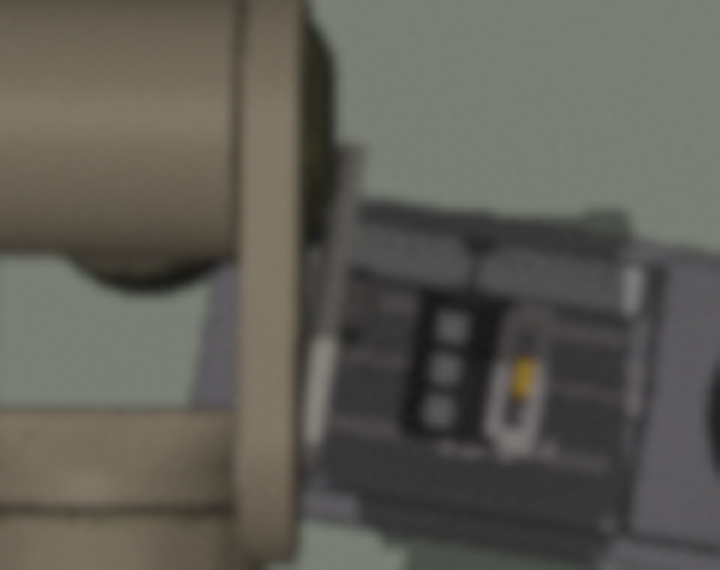

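>>> {"fn": "move_arm", "kwargs": {"series": [[0, 0, 0, -0.1, -0.2, 2.5, 0], [0, 0, 0, -0.1, -0.2, 5.0, 0], [0, 0, 0, -0.1, -0.2, 7.0, 0], [0, 0, 0, -0.1, -0.2, 8.0, 0], [0, 0, 0, -0.1, -0.2, 8.0, 0]]}}

```text
time_s: 10.33
eef_pos: [574.0, 97.1, 242.8]
ee_rot: [-0.009, 0.002, 1.0, 0.002]
force: [0.4, -0.1, 0.8]
grip_width: 0.001
```

```bash
cat > arc.py <<'E'
import sys,subprocess,numpy as np
a=[]
for t in map(float,sys.argv[1:]):
    y=277-156*np.cos(t)+4*np.sin(t)+8*np.sin(t); z=90+156*np.sin(t)+4*np.cos(t); a.append(f"{y:.1f},{z:.1f}")
subprocess.run(["python3","w.py",*a])
E
python3 arc.py 1.45 1.4 1.32 1.25 1.15
```

```text
dev -0.4 298.6 242.8 F [ 0.4 -0.1  0.8] t 10.3333 rotvec to down [ 0.004 -0.018 -0.003] [ 3.137 -0.005  0.028]
270.1,245.3 [ 0.34 -2.84 -0.26]
262.3,244.4 [ 0.47 -3.6  -0.17]
249.9,242.1 [ 0.67 -4.83  0.06]
239.2,239.3 [ 0.84 -5.89  0.34]
224.2,234.0 [ 1.08 -7.37  0.87]
```

>>> {"fn": "move_arm", "kwargs": {"series": [[0, 0, 0, 0.2, -1.6, -0.2, 0], [0, 0, 0, 0.34, -2.84, -0.2, 0], [0, 0, 0, 0.47, -3.6, -0.1, 0], [0, 0, 0, 0.6, -4.3, 0, 0], [0, 0, 0, 0.67, -4.83, 0.06, 0]]}}

```text
time_s: 10.75
eef_pos: [567.1, 47.9, 242.5]
ee_rot: [-0.008, 0.002, 1.0, 0.002]
force: [-0.4, 0.3, -0.2]
grip_width: 0.003
```

```bash
python3 arc.py 1.25 1.18 1.1 1.02 0.94; python3 - <<'E'
from h import *
snap("l")
crop("l","scene",190,60,340,180,5,"l_s5")
E
```

```text
dev 1.2 248.9 242.5 F [-0.4  0.3 -0.2] t 10.75 rotvec to down [ 0.004 -0.017 -0.004] [ 3.137 -0.006  0.026]
239.2,239.3 [ 0.17 -0.96  0.32]
228.7,235.8 [ 0.34 -2.    0.66]
216.9,230.8 [ 0.52 -3.16  1.16]
205.6,225.0 [ 0.7  -4.28  1.74]
194.7,218.3 [ 0.87 -5.36  2.41]
```

View pics/l_s5.png

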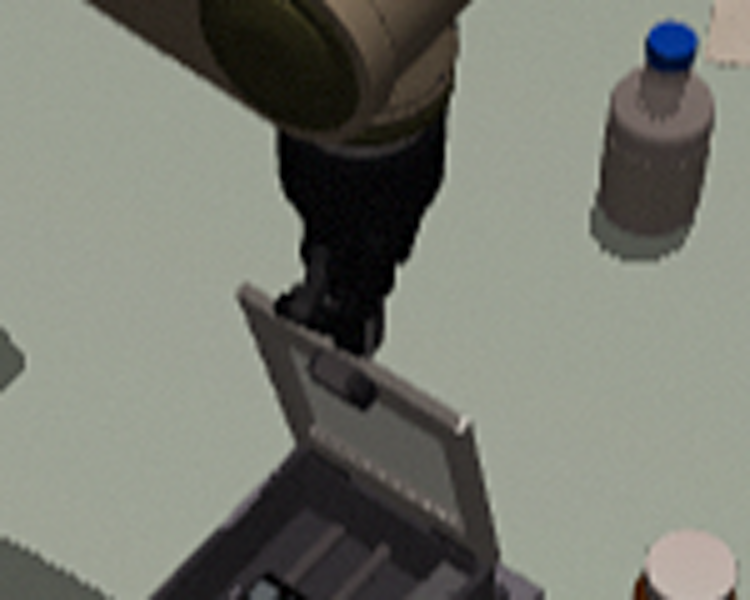

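>>> {"fn": "move_arm", "kwargs": {"series": [[0, 0, 0, 0.1, -0.5, 0.15, 0], [0, 0, 0, 0.17, -0.96, 0.32, 0], [0, 0, 0, 0.26, -1.5, 0.5, 0], [0, 0, 0, 0.34, -2.0, 0.66, 0], [0, 0, 0, 0.52, -3.16, 1.16, 0]]}}

```text
time_s: 11.27
eef_pos: [561.6, 16.6, 231.1]
ee_rot: [-0.008, 0.002, 1.0, 0.002]
force: [-2.1, -1.8, 7.6]
grip_width: -0.003
```

```bash
python3 arc.py 1.06 1.0 0.92 0.84 0.76; python3 - <<'E'
from h import *
snap("m")
crop("m","scene",190,60,340,180,5,"m_s5")
E
```

```text
dev 1.0 217.1 231.1 F [-2.1 -1.8  7.6] t 11.2667 rotvec to down [ 0.004 -0.016 -0.003] [ 3.138 -0.005  0.026]
211.2,228.0 [ 0.09 -0.59  0.31]
202.8,223.4 [ 0.23 -1.42  0.77]
192.0,216.5 [ 0.39 -2.48  1.46]
181.8,208.8 [ 0.55 -3.49  2.23]
172.2,200.4 [ 0.69 -4.44  3.07]
```

View pics/m_s5.png

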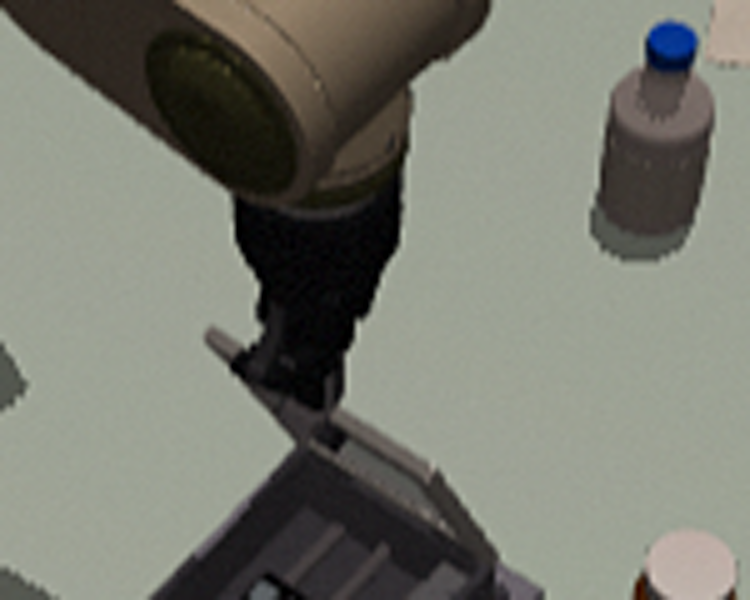

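```bash
cat > cov.py <<'E'
import sys; from h import *
n,u,v=sys.argv[1],float(sys.argv[2]),float(sys.argv[3]); sx=float(sys.argv[4]) if len(sys.argv)>4 else 72
d=load(n)["scene"]; th=np.radians(9.7); Y=np.array([np.sin(th),np.cos(th),0]);X=np.array([np.cos(th),-np.sin(th),0]);O=np.array([524,-197.3,0])
b=[]
for t in np.arange(0,1.6,.05):
    P=O+X*(1+sx)+Y*(277-178*np.cos(t)); P[2]=90+178*np.sin(t)
    b.append((np.hypot(*(proj(d,P)-[u,v])),t,proj(d,P)))
b.sort(key=lambda q:q[0]); print(b[:3])
E
python3 cov.py m 277 154; python3 cov.py a 284 145; python3 cov.py a 238 117.5 -72
```

```text
[(np.float64(1.597907113346336), np.float64(1.25), array([277.53173043, 152.49315897])), (np.float64(2.104953936464498), np.float64(1.2000000000000002), array([275.44610779, 155.41994721])), (np.float64(5.103991851866266), np.float64(1.3), array([279.64349693, 149.63391974]))]
[(np.float64(0.8465433326266557), np.float64(1.4000000000000001), array([283.91481275, 144.15775375])), (np.float64(2.8960346174101383), np.float64(1.35), array([281.77375347, 146.85225347])), (np.float64(4.009534112110097), np.float64(1.4500000000000002), array([286.05900502, 141.55952588]))]
[(np.float64(1.3532690099607214), np.float64(1.4000000000000001), array([238.70290225, 116.34359806])), (np.float64(1.9878726568181129), np.float64(1.35), array([236.56964847, 118.8804826 ])), (np.float64(4.588156316299199), np.float64(1.4500000000000002), array([240.85446845, 113.90789919]))]
```

```bash
python3 - <<'E'
from h import *
crop("m","scene",225,110,300,170,10,"m_s10")
crop("m","top",200,140,300,215,8,"m_t8")
o=load("m"); print(proj(o["scene"],[561.6,16.6,231.1]),proj(o["top"],[561.6,16.6,231.1]))
for c in o: print(c,-np.array(o[c]["R"]).T@o[c]["t"])
E
```

```text
[253.78152175 145.57037801] [245.63216311 192.66542419]
scene [ 912.25232681 -587.34655633 1192.30150463]
top [ 413.11464597    7.36919249 1469.1280306 ]
```

View pics/m_s10.png

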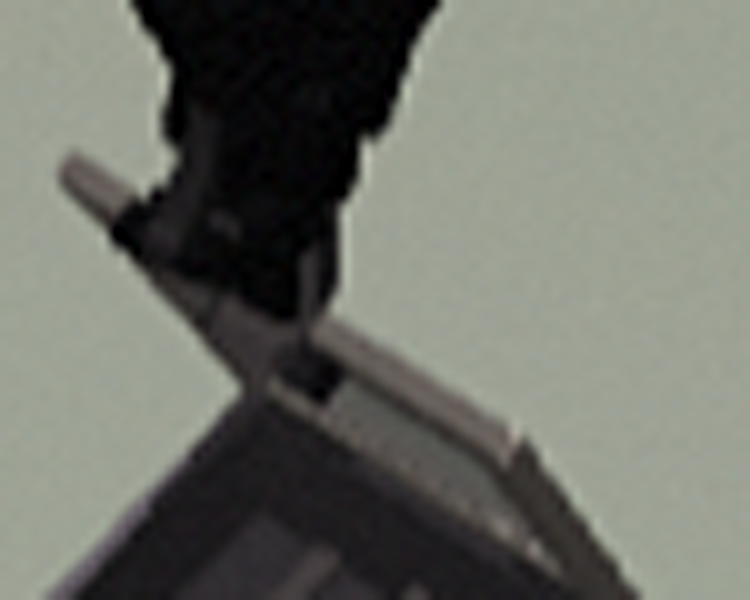

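View pics/m_t8.png

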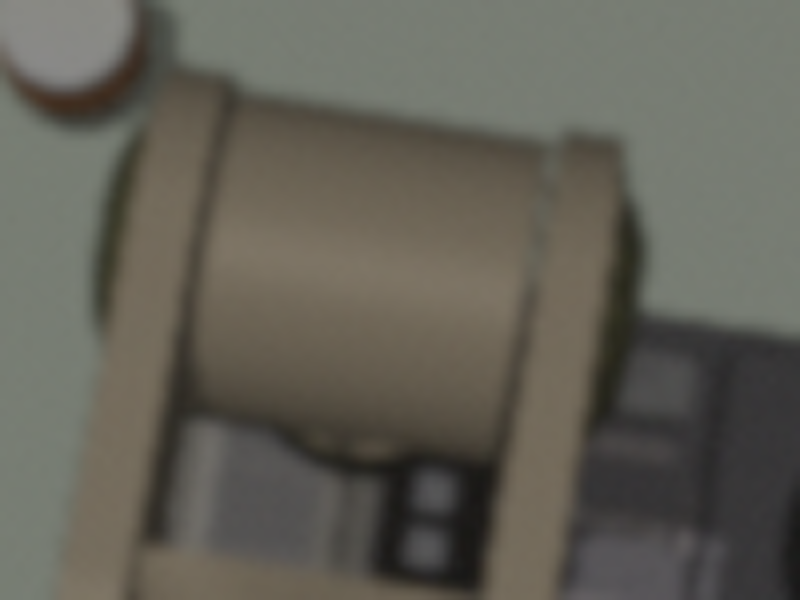

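>>> {"fn": "move_arm", "kwargs": {"series": [[0, 0, 0, 0, 0.5, -2, 0], [0, 0, 0, 0, 1.0, -5, 0], [0, 0, 0, 0, 2, -8, 0], [0, 0, 0.1, -0.3, 4, -9, 0], [0, 0, 0.2, -0.6, 6, -9, 0]]}}

```text
time_s: 11.78
eef_pos: [569.9, 73.7, 323.0]
ee_rot: [-0.006, 0.106, 0.994, 0.0]
force: [-0.6, -0.1, -0.6]
grip_width: 0.002
```

>>> {"fn": "move_arm", "kwargs": {"series": [[0, 0, 0.12, 0, 0, 0, 0], [0, 0, 0.24, 0, 0, 0, 0], [0, 0, 0.36, 0, 0, 0, 0], [0, 0, 0.48, 0, 0, 0, 0], [0, 0, 0.6, 0, 0, 0, 0]]}}

```text
time_s: 12.2
eef_pos: [569.9, 73.0, 322.4]
ee_rot: [-0.007, 0.398, 0.918, -0.002]
force: [0.5, -1.4, -0.6]
grip_width: 0.001
```

>>> {"fn": "move_arm", "kwargs": {"series": [[0, 0, 0.12, 0, 0, 0, 0], [0, 0, 0.24, 0, 0, 0, 0], [0, 0, 0.36, 0, 0, 0, 0], [0, 0, 0.48, 0, 0, 0, 0], [0, 0, 0.6, 0, 0, 0, 0]]}}

```text
time_s: 12.62
eef_pos: [569.8, 72.2, 321.7]
ee_rot: [-0.006, 0.653, 0.757, -0.004]
force: [0.1, 0.3, -0.5]
grip_width: 0.002
```

```bash
python3 - <<'E'
from h import *
from scipy.spatial.transform import Rotation as Ro
s=ctrl.sense();q=s["ee_rot"];R=Ro.from_quat([q[1],q[2],q[3],q[0]])
th=np.radians(9.7); Y=np.array([np.sin(th),np.cos(th),0]);X=np.array([np.cos(th),-np.sin(th),0])
# desired: tool z down, tool y = X  -> tool x = y cross z
z=np.array([0,0,-1.]);M=np.stack([np.cross(X,z),X,z],1)
print(s["joints"].round(2),R.as_matrix().round(3)); print((R.inv()*Ro.from_matrix(M)).as_rotvec().round(3), M.round(3))
snap("n"); crop("n","scene",190,60,340,180,5,"n_s5")
E
python3 w.py 270,310
```

```text
[-0.08  0.39  1.1   0.    1.67 -0.22] [[-0.146  0.989 -0.015]
 [ 0.989  0.146  0.002]
 [ 0.004 -0.014 -1.   ]]
[-0.015 -0.001  0.316] [[ 0.168  0.986  0.   ]
 [ 0.986 -0.168  0.   ]
 [ 0.     0.    -1.   ]]
dev -0.2 273.5 321.8 F [-0.5  0.7 -0.2] t 12.7167 rotvec to down [-0.009 -0.013 -1.419] [-2.377  2.042 -0.019]
270,310 [-0.38  0.02  1.17]
```

View pics/n_s5.png

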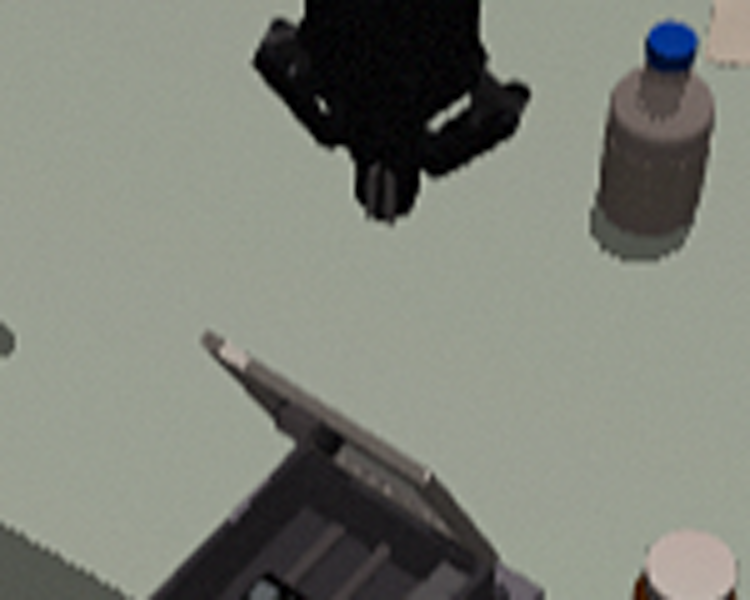

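>>> {"fn": "move_arm", "kwargs": {"series": [[0, 0, 0.12, 0, 0, 0, 0], [-0.008, 0, 0.24, 0, 0, 0, 0], [-0.015, 0, 0.316, 0, 0, 0.5, 0], [-0.015, 0, 0.316, 0, 0, 1, 0]]}}

```text
time_s: 13.05
eef_pos: [569.7, 71.9, 311.4]
ee_rot: [-0.0, 0.762, 0.647, 0.001]
force: [0.7, -0.6, -0.1]
grip_width: 0.002
```

```bash
python3 cov.py n 275.5 154.5; python3 cov.py n 231.2 126.5 -72; sed -i 's/277-156/277-156/' arc.py; python3 w.py 265,245 255,240 240,232
```

```text
[(np.float64(0.9215244075652121), np.float64(1.2000000000000002), array([275.44610779, 155.41994721])), (np.float64(2.8557554975016823), np.float64(1.25), array([277.53173043, 152.49315897])), (np.float64(4.435626788785557), np.float64(1.1500000000000001), array([273.39419783, 158.40389322]))]
[(np.float64(0.9871618116532548), np.float64(1.2000000000000002), array([230.35571946, 127.01154551])), (np.float64(2.5679948228594904), np.float64(1.25), array([232.38853506, 124.22360333])), (np.float64(4.395439434041187), np.float64(1.1500000000000001), array([228.37120471, 129.86419455]))]
dev -0.4 273.1 311.4 F [ 0.7 -0.6 -0.1] t 13.05 rotvec to down [ 0.002 -0.    -1.734] [ 2.032e+00 -2.394e+00  1.000e-03]
265,245 [-0.82  0.13  6.64]
255,240 [-1.82  0.12  7.14]
240,232 [-3.32  0.11  7.94]
```

```bash
sed -i 's/8\*np.sin(t); z/11*np.sin(t); z/; s/156/158/g' arc.py; cat arc.py | grep y=; python3 arc.py 1.3 1.2 1.1
```

```text
y=277-158*np.cos(t)+4*np.sin(t)+11*np.sin(t); z=90+158*np.sin(t)+4*np.cos(t); a.append(f"{y:.1f},{z:.1f}")
dev -0.4 273.1 311.4 F [ 0.7 -0.6 -0.1] t 13.05 rotvec to down [ 0.002 -0.    -1.734] [ 2.032e+00 -2.394e+00  1.000e-03]
249.2,243.3 [-2.4   0.12  6.81]
233.7,238.7 [-3.95  0.11  7.27]
218.7,232.6 [-5.45  0.1   7.88]
```

>>> {"fn": "move_arm", "kwargs": {"series": [[0, 0, 0, -0.4, 0.1, 2.5, 0], [0, 0, 0, -0.6, 0.1, 5.0, 0], [0, 0, 0, -0.8, 0.1, 6.5, 0], [0, 0, 0, -1.3, 0.1, 7.2, 0], [0, 0, 0, -1.8, 0.1, 7.2, 0]]}}

```text
time_s: 13.47
eef_pos: [567.1, 53.7, 237.8]
ee_rot: [-0.001, 0.761, 0.648, -0.0]
force: [-0.7, -0.2, 0.9]
grip_width: -0.003
```

```bash
python3 arc.py 1.25 1.19 1.13 1.07 1.0
```

```text
dev 0.2 254.6 237.8 F [-0.7 -0.2  0.9] t 13.4667 rotvec to down [-1.000e-03 -3.000e-03 -1.731e+00] [-2.037  2.391 -0.004]
241.4,241.2 [-1.32  0.06 -0.34]
232.2,238.2 [-2.25  0.06 -0.04]
223.2,234.6 [-3.15  0.05  0.32]
214.3,230.5 [-4.04  0.04  0.73]
204.3,225.1 [-5.04  0.03  1.26]
```

>>> {"fn": "move_arm", "kwargs": {"series": [[0, 0, 0, -0.7, 0.06, -0.2, 0], [0, 0, 0, -1.3, 0.06, -0.3, 0], [0, 0, 0, -1.8, 0.06, -0.2, 0], [0, 0, 0, -2.25, 0.06, 0, 0], [0, 0, 0, -3.15, 0.05, 0.32, 0]]}}

```text
time_s: 13.88
eef_pos: [562.8, 22.3, 235.0]
ee_rot: [-0.001, 0.761, 0.649, 0.0]
force: [0.4, -0.3, -0.2]
grip_width: -0.004
```

```bash
python3 arc.py 1.07 1.0 0.93 0.86 0.78; python3 - <<'E'
from h import *
snap("o"); crop("o","scene",190,60,340,180,5,"o_s5")
E
```

```text
dev 1.2 223.0 235.0 F [ 0.4 -0.3 -0.2] t 13.8833 rotvec to down [ 0.    -0.002 -1.73 ] [ 2.038 -2.39   0.003]
214.3,230.5 [-0.87 -0.03  0.45]
204.3,225.1 [-1.87 -0.04  0.99]
194.6,219.0 [-2.84 -0.05  1.6 ]
185.3,212.3 [-3.77 -0.06  2.27]
175.2,204.0 [-4.78 -0.07  3.1 ]
```

View pics/o_s5.png

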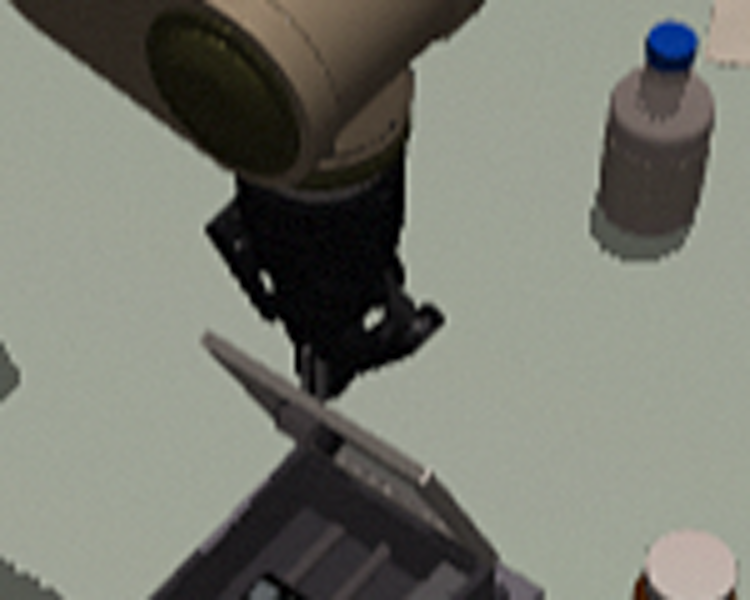

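```bash
sed -i 's/277/271/' arc.py; python3 arc.py 1.07 1.0 0.93 0.86 0.78
```

```text
dev 0.9 222.0 234.1 F [-0.3  0.2  0.2] t 13.9833 rotvec to down [-0.002 -0.004 -1.732] [-2.035  2.392 -0.005]
208.3,230.5 [-1.37  0.    0.36]
198.3,225.1 [-2.37 -0.01  0.9 ]
188.6,219.0 [-3.34 -0.01  1.51]
179.3,212.3 [-4.27 -0.02  2.18]
169.2,204.0 [-5.28 -0.02  3.01]
```

>>> {"fn": "move_arm", "kwargs": {"series": [[0, 0, 0, -0.7, 0, 0.1, 0], [0, 0, 0, -1.37, 0, 0.36, 0], [0, 0, 0, -1.9, 0, 0.6, 0], [0, 0, 0, -2.37, 0, 0.9, 0], [0, 0, 0, -3.34, 0, 1.5, 0]]}}

```text
time_s: 14.4
eef_pos: [557.0, -11.9, 219.4]
ee_rot: [-0.001, 0.761, 0.648, -0.0]
force: [-0.8, -0.6, 3.7]
grip_width: 0.0
```

```bash
python3 arc.py 0.86 0.78 0.7 0.62 0.54; python3 - <<'E'
from h import *
snap("p"); crop("p","scene",190,60,340,180,5,"p_s5")
E
```

```text
dev 1.3 188.4 219.4 F [-0.8 -0.6  3.7] t 14.4 rotvec to down [-1.000e-03 -3.000e-03 -1.731e+00] [-2.036  2.391 -0.004]
179.3,212.3 [-0.91 -0.03  0.71]
169.2,204.0 [-1.92 -0.04  1.54]
159.8,194.8 [-2.86 -0.05  2.45]
151.1,185.1 [-3.73 -0.05  3.42]
143.2,174.7 [-4.52 -0.06  4.46]
```

View pics/p_s5.png

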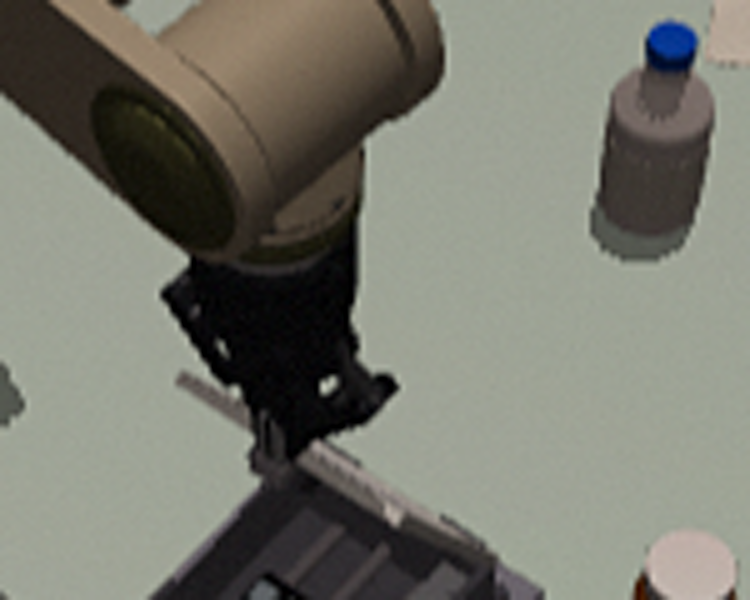

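```bash
python3 - <<'E'
from h import *
th=np.radians(9.7); Y=np.array([np.sin(th),np.cos(th),0]);X=np.array([np.cos(th),-np.sin(th),0]);O=np.array([524,-197.3,0])
def pl(n,u,v,x):
    d=load(n)["scene"];o,r=ray(d,u,v); k=(x-(o-O)@X)/(r@X); P=o+k*r; return ((P-O)@Y).round(1),P[2].round(1)
for n,l,r in (("a",(237.8,117.4),(284.2,145)),("n",(231.3,126.5),(275.6,154.5)),("p",(226,135.6),(268,162.5))):
    for c in (-2,1,4): print(n,c,pl(n,*l,c-72),pl(n,*r,c+72))
o=load("p");print(proj(o["scene"],ctrl.sense()["eef_pos"]))
crop("p","scene",215,125,290,185,10,"p_s10")
E
```

```text
a -2 (np.float64(246.3), np.float64(259.4)) (np.float64(252.8), np.float64(252.8))
a 1 (np.float64(243.1), np.float64(264.7)) (np.float64(248.3), np.float64(260.3))
a 4 (np.float64(239.8), np.float64(270.1)) (np.float64(243.7), np.float64(267.7))
n -2 (np.float64(219.2), np.float64(249.0)) (np.float64(217.3), np.float64(251.8))
n 1 (np.float64(216.1), np.float64(254.4)) (np.float64(213.0), np.float64(259.3))
n 4 (np.float64(213.0), np.float64(259.8)) (np.float64(208.8), np.float64(266.7))
p -2 (np.float64(196.5), np.float64(234.1)) (np.float64(186.5), np.float64(252.7))
p 1 (np.float64(193.5), np.float64(239.6)) (np.float64(182.5), np.float64(260.1))
p 4 (np.float64(190.6), np.float64(245.1)) (np.float64(178.5), np.float64(267.6))
[246.52916281 156.1503928 ]
```

View pics/p_s10.png

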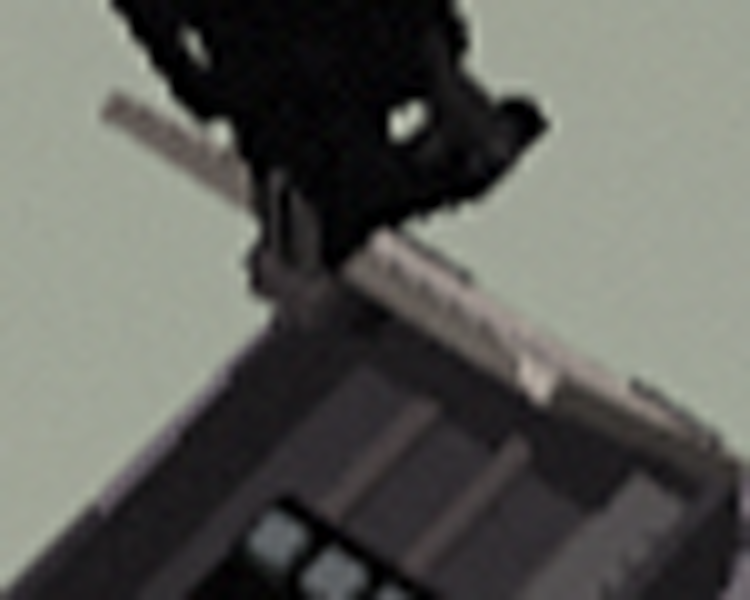

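```bash
cat > ovl.py <<'E'
import sys; from h import *
th=np.radians(9.7); Y=np.array([np.sin(th),np.cos(th),0]);X=np.array([np.cos(th),-np.sin(th),0]);O=np.array([524,-197.3,0])
def ov(n,t,hy,cx,box,k,out,c="scene",tcp=None):
    u0,v0,u1,v1=box; im=cv2.imread(f"pics/{n}_{c}.png")[v0:v1,u0:u1]; im=cv2.resize(im,None,fx=k,fy=k,interpolation=cv2.INTER_CUBIC); im=cv2.convertScaleAbs(im,alpha=1.4)
    d=load(n)[c]
    W=lambda x,y,z:O+X*x+Y*y+np.array([0,0,z])
    f=lambda P:tuple(int(v) for v in np.round((proj(d,P)-[u0,v0]+.5)*k))
    for off,col in((4,(0,0,255)),(-4,(0,255,0))):
        q=[]
        for x,r in((-72,0),(72,0),(72,178),(-72,178)):
            q.append(f(W(cx+x,hy-r*np.cos(t)+off*np.sin(t),90+r*np.sin(t)+off*np.cos(t))))
        cv2.polylines(im,[np.array(q)],True,col,1)
    if tcp is not None: cv2.circle(im,f(np.array(tcp)),4,(255,0,0),-1)
    cv2.imwrite(f"pics/{out}.png",im)
if __name__=="__main__":
    n=sys.argv[1];t,hy,cx=map(float,sys.argv[2:5])
    ov(n,t,hy,cx,(190,85,310,185),6,"ov_"+n,tcp=None if n=="a" else ctrl.sense()["eef_pos"])
E
python3 ovl.py a 1.39 271 1; python3 ovl.py p 1.0 271 1
```

```text
(no output)
```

View pics/ov_a.png

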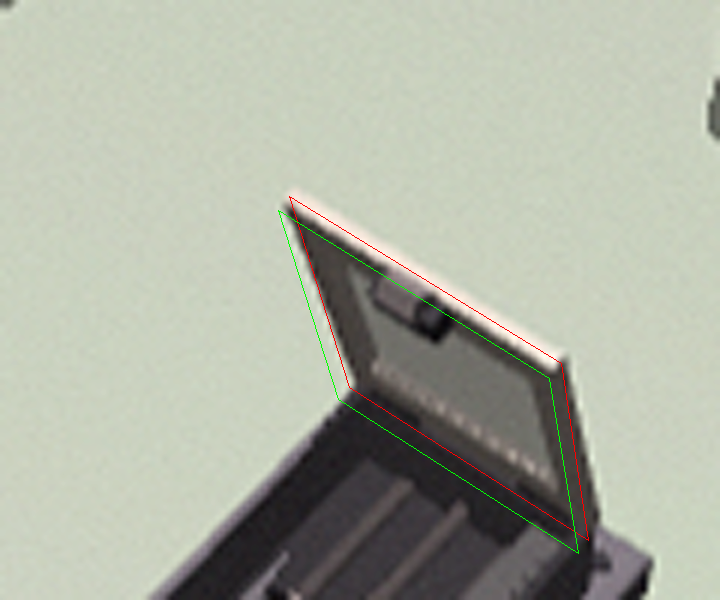

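View pics/ov_p.png

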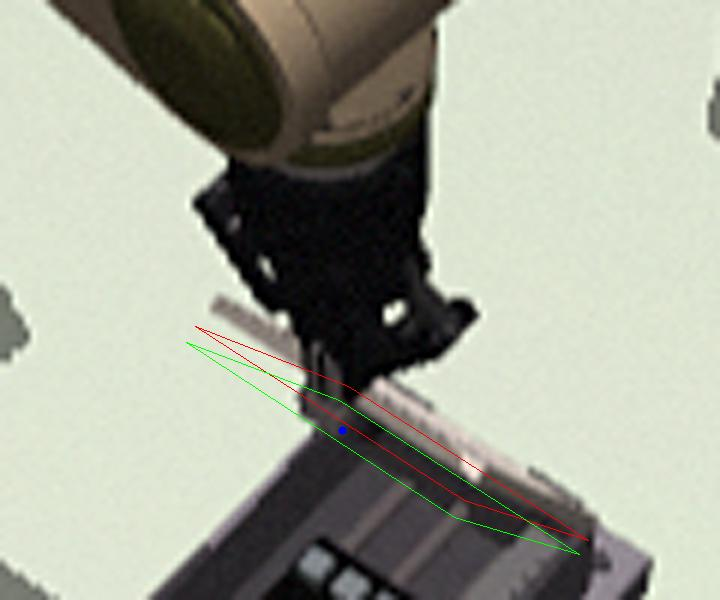

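```bash
sed -i 's/None if n=="a" else ctrl.sense()\["eef_pos"\]/None if len(sys.argv)<6 else list(map(float,sys.argv[5].split(",")))/' ovl.py
python3 ovl.py o 1.20 278 1 562.8,22.3,235; python3 ovl.py l 1.385 278 1 567.1,47.9,242.5; python3 ovl.py p 1.09 278 1 557,-11.9,219.4;python3 ovl.py m 1.22 278 1 561.6,16.6,231.1
python3 - <<'E'
import cv2,numpy as np
cv2.imwrite("pics/q4.png",cv2.resize(np.vstack([np.hstack([cv2.imread(f"pics/ov_{a}.png")[100:550,120:620] for a in r]) for r in ("lm","op")]),None,fx=.8,fy=.8)[:720,:])
E
```

```text
(no output)
```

View pics/q4.png

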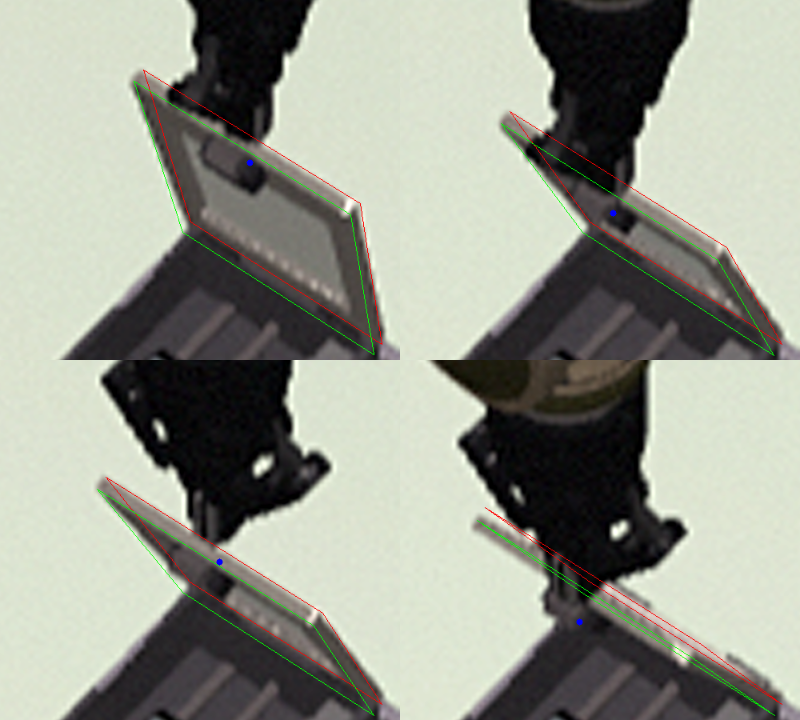

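```bash
python3 - <<'E'
from h import *
print(ctrl.sense()["eef_pos"],ctrl.sense()["force"])
for n,t,b in (("k",(574.96,99.99,325.3),(250,60,310,105)),("n",(569.8,72.2,321.7),(240,75,300,120)),("p",(557,-11.9,219.4),(220,130,280,175)),("o",(562.8,22.3,235),(225,115,285,160))):
    d=load(n)["scene"]; im=cv2.imread(f"pics/{n}_scene.png")[b[1]:b[3],b[0]:b[2]]; im=cv2.convertScaleAbs(cv2.resize(im,None,fx=6.5,fy=6.5,interpolation=cv2.INTER_CUBIC),alpha=2.2)
    q=(proj(d,t)-b[:2]+.5)*6.5; cv2.circle(im,(int(q[0]),int(q[1])),2,(0,0,255),-1); cv2.imwrite(f"pics/t_{n}.png",im)
cv2.imwrite("pics/t4.png",np.vstack([np.hstack([cv2.imread(f"pics/t_{a}.png") for a in r]) for r in ("kn","op")]))
E
```

```text
[556.61680476 -13.20613931 218.40358182] [ 0.18323787  0.21440472 -0.04189537]
```

View pics/t4.png

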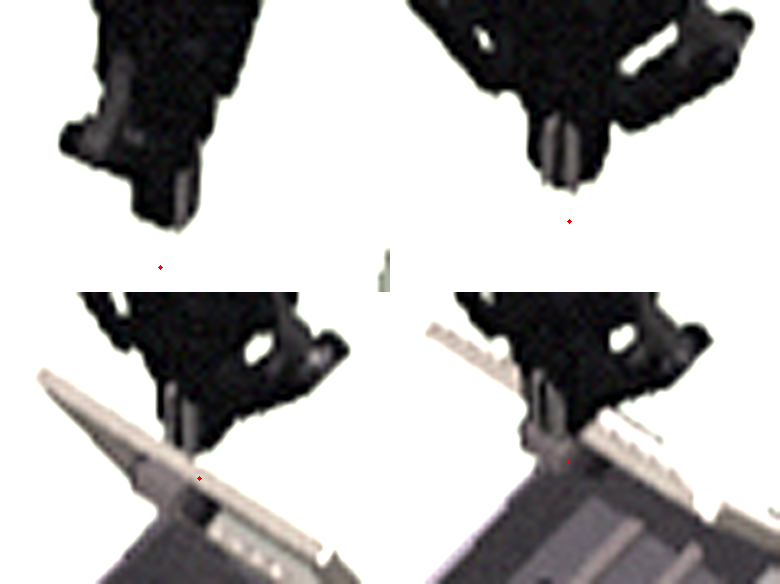

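```bash
python3 - <<'E'
from h import *
for n,t,tip in (("k",(575.3,101.5,325.3),(250+168/6.5-.5,60+228/6.5-.5)),("n",(569.8,72.2,321.7),(240+(562-390)/6.5-.5,75+186/6.5-.5)),("b",(486.3,-175.7,205.2),None)):
    d=load(n)["scene"]
    print(n,proj(d,t),tip,[proj(d,np.array(t)+[0,0,z]).round(1) for z in(10,20,30)])
E
for f in b c; do :; done
```

```text
k [274.62297188 100.27049412] (275.34615384615387, 94.57692307692308) [array([274.7,  97.5]), array([274.8,  94.7]), array([274.9,  91.9])]
n [267.04602155 108.55091475] (265.96153846153845, 103.11538461538461) [array([267.1, 105.8]), array([267.1, 103.1]), array([267.1, 100.3])]
b [189.30089675 196.32486013] None [array([188.7, 194.3]), array([188.2, 192.2]), array([187.6, 190.1])]
```

>>> {"fn": "move_arm", "kwargs": {"series": [[0, 0, 0, 0, 0, -2.0, 0], [0, 0, 0, 2, 0, -3.5, 0], [0, 0, 0, 5.0, 0, -3.5, 0], [0, 0, 0, 6.5, 0, -1.5, 0], [0, 0, 0, 6.5, 0, 0.5, 0]]}}

```text
time_s: 14.92
eef_pos: [567.6, 53.7, 213.6]
ee_rot: [-0.001, 0.761, 0.649, -0.0]
force: [0.3, -0.5, -0.8]
grip_width: -0.001
```

```bash
cat > arc.py <<'E'
import sys,subprocess,numpy as np
a=[]
for t in map(float,sys.argv[1:]):
    y=278-158*np.cos(t)+4*np.sin(t)+11*np.sin(t); z=90+158*np.sin(t)+4*np.cos(t)-20; a.append(f"{y:.1f},{z:.1f}")
subprocess.run(["python3","w.py",*a])
E
python3 arc.py 1.15 1.1 1.05 1.0;python3 w.py 250,210; python3 - <<'E'
from h import *
snap("q"); crop("q","scene",190,85,310,185,6,"q_s5")
E
```

```text
dev 0.7 254.7 213.6 F [ 0.3 -0.5 -0.8] t 14.9167 rotvec to down [-0.    -0.002 -1.73 ] [-2.038  2.391 -0.003]
227.2,215.9 [-2.75 -0.   -0.24]
219.7,212.6 [-3.5  -0.01  0.09]
212.4,209.0 [-4.23 -0.02  0.45]
205.3,205.1 [-4.94 -0.02  0.84]
dev 0.7 254.7 213.6 F [ 0.3 -0.5 -0.8] t 14.9167 rotvec to down [-0.    -0.002 -1.73 ] [-2.038  2.391 -0.003]
250,210 [-0.47  0.02  0.35]
```

View pics/q_s5.png

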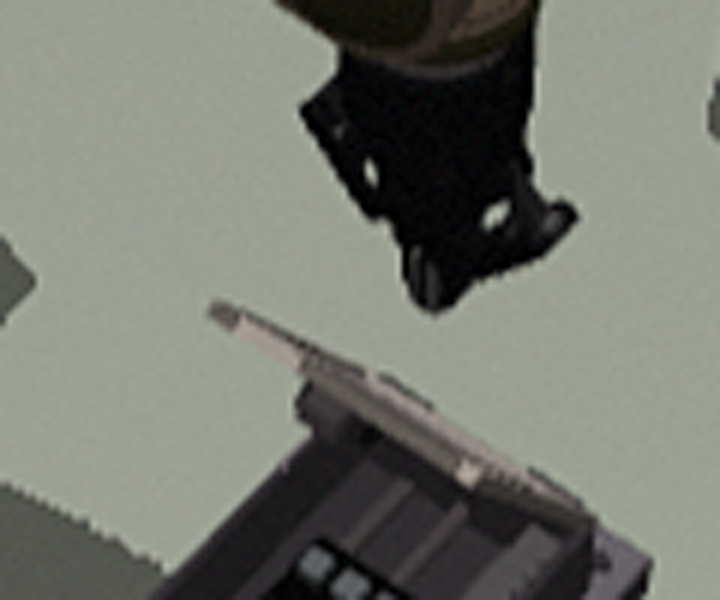

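>>> {"fn": "move_arm", "kwargs": {"series": [[0, 0, 0, -1.2, 0, 0.3, 0], [0, 0, 0, -2.4, 0, 0.5, 0], [0, 0, 0, -3.5, 0, 0.6, 0], [0, 0, 0, -4.2, 0, 0.9, 0], [0, 0, 0, -4.9, 0, 1.3, 0]]}}

```text
time_s: 15.43
eef_pos: [557.9, 1.8, 198.0]
ee_rot: [-0.003, 0.762, 0.647, -0.003]
force: [0.3, 1.1, 1.6]
grip_width: -0.002
```

```bash
python3 arc.py 0.95 0.9 .82 .74 .66; python3 - <<'E'
from h import *
snap("r"); crop("r","scene",190,85,310,185,6,"r_s5")
E
```

```text
dev -0.2 202.0 198.0 F [0.3 1.1 1.6] t 15.4333 rotvec to down [-0.006 -0.007 -1.733] [-2.03  2.39 -0.01]
198.3,200.8 [-0.37  0.11 -0.28]
191.5,196.3 [-1.05  0.11  0.17]
181.2,188.2 [-2.08  0.11  0.98]
171.4,179.5 [-3.06  0.11  1.85]
162.4,170.0 [-3.96  0.11  2.8 ]
```

View pics/r_s5.png

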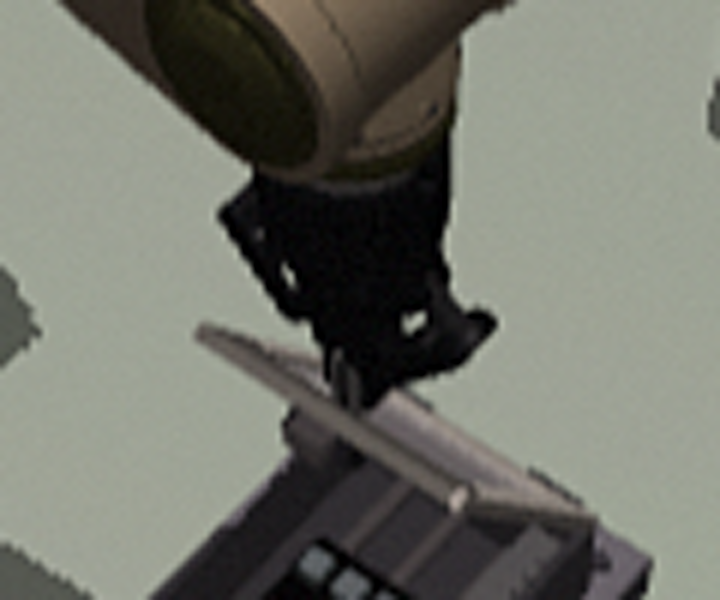

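>>> {"fn": "move_arm", "kwargs": {"series": [[0, 0, 0, -0.6, 0.1, 0, 0], [0, 0, 0, -1.2, 0.1, 0.3, 0], [0, 0, 0, -1.7, 0.1, 0.7, 0], [0, 0, 0, -2.4, 0.1, 1.25, 0], [0, 0, 0, -3.0, 0.1, 1.85, 0]]}}

```text
time_s: 15.95
eef_pos: [553.2, -28.4, 178.0]
ee_rot: [-0.004, 0.762, 0.647, -0.004]
force: [1.2, 0.6, 1.7]
grip_width: 0.0
```

```bash
python3 arc.py .68 .6 .52 .44 .36 .28; python3 - <<'E'
from h import *
snap("s"); crop("s","scene",190,85,310,185,6,"s_s5")
E
```

```text
dev 0.4 171.4 178.0 F [1.2 0.6 1.7] t 15.95 rotvec to down [-0.008 -0.009 -1.733] [-2.029  2.389 -0.012]
164.6,172.5 [-0.68  0.06  0.55]
156.1,162.5 [-1.53  0.07  1.55]
148.3,152.0 [-2.31  0.08  2.6 ]
141.4,140.9 [-3.    0.08  3.71]
135.4,129.4 [-3.6   0.09  4.86]
130.3,117.5 [-4.11  0.1   6.05]
```

View pics/s_s5.png

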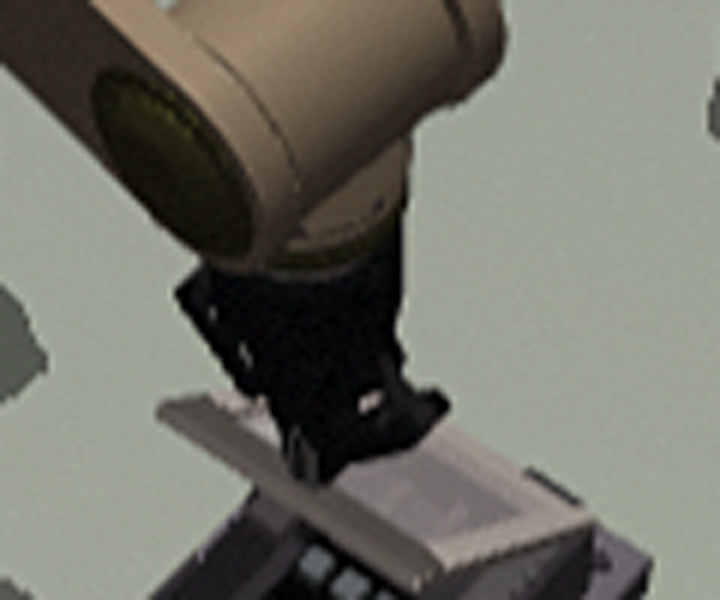

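>>> {"fn": "move_arm", "kwargs": {"series": [[0, 0, 0, -0.5, 0.05, 0.4, 0], [0, 0, 0, -1.0, 0.06, 1.0, 0], [0, 0, 0, -1.5, 0.07, 1.55, 0], [0, 0, 0, -1.9, 0.08, 2.1, 0], [0, 0, 0, -2.3, 0.08, 2.6, 0]]}}

```text
time_s: 16.47
eef_pos: [549.1, -51.9, 150.4]
ee_rot: [-0.005, 0.763, 0.647, -0.005]
force: [0.6, 0.6, 0.1]
grip_width: 0.003
```

```bash
python3 arc.py .5 .44 .38 .32 .26 .2
```

```text
dev 0.3 147.6 150.4 F [0.6 0.6 0.1] t 16.4667 rotvec to down [-0.01  -0.011 -1.735] [-2.026  2.389 -0.015]
146.5,149.3 [-0.11  0.08  0.11]
141.4,140.9 [-0.62  0.08  0.95]
136.8,132.3 [-1.08  0.09  1.81]
132.7,123.5 [-1.49  0.1   2.69]
129.2,114.5 [-1.84  0.11  3.59]
126.1,105.3 [-2.15  0.12  4.51]
```

>>> {"fn": "move_arm", "kwargs": {"series": [[0, 0, 0, -0.35, 0.08, 0.5, 0], [0, 0, 0, -0.62, 0.08, 0.95, 0], [0, 0, 0, -0.85, 0.09, 1.4, 0], [0, 0, 0, -1.08, 0.09, 1.81, 0], [0, 0, 0, -1.49, 0.1, 2.69, 0]]}}

```text
time_s: 16.88
eef_pos: [547.7, -66.8, 123.7]
ee_rot: [-0.004, 0.762, 0.647, -0.004]
force: [-0.2, 0.1, 0.5]
grip_width: 0.001
```

```bash
python3 arc.py .26 .2 .15 .1 .05 0; python3 - <<'E'
from h import *
snap("u"); crop("u","scene",170,110,290,210,6,"u_s5")
E
```

```text
dev 1.4 132.6 123.7 F [-0.2  0.1  0.5] t 16.8833 rotvec to down [-0.009 -0.01  -1.734] [-2.027  2.389 -0.013]
129.2,114.5 [-0.34 -0.03  0.92]
126.1,105.3 [-0.65 -0.02  1.84]
124.0,97.6 [-0.86 -0.01  2.61]
122.3,89.8 [-1.03 -0.    3.39]
120.9,81.9 [-1.17  0.    4.18]
120.0,74.0 [-1.26  0.01  4.97]
```

View pics/u_s5.png

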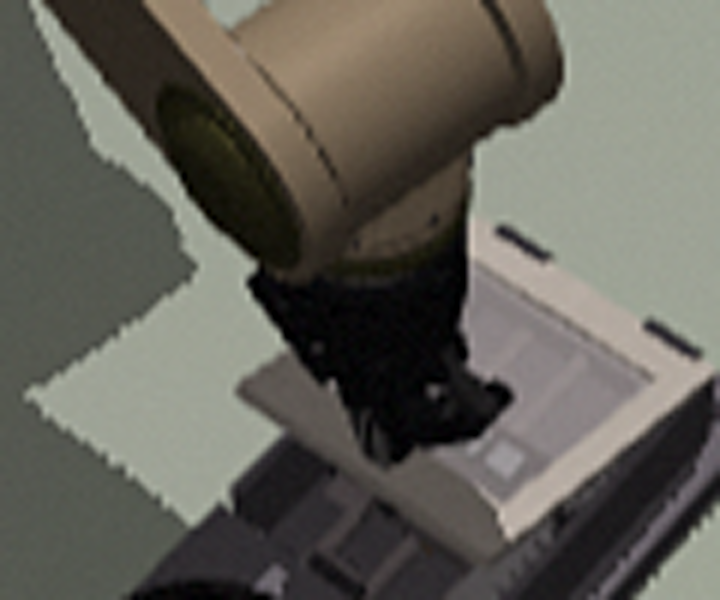

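>>> {"fn": "move_arm", "kwargs": {"series": [[0, 0, 0, -0.2, 0, 0.5, 0], [0, 0, 0, -0.4, 0, 1.0, 0], [0, 0, 0, -0.6, 0, 1.5, 0], [0, 0, 0, -0.75, 0, 2.0, 0], [0, 0, 0, -0.86, 0, 2.5, 0]]}}

```text
time_s: 17.4
eef_pos: [544.7, -75.6, 96.5]
ee_rot: [-0.006, 0.763, 0.647, -0.005]
force: [0.8, 0.4, 0.4]
grip_width: -0.007
```

>>> {"fn": "move_arm", "kwargs": {"series": [[0, 0, 0, -0.05, 0, 0.1, 0], [0, 0, 0, -0.1, 0, 0.25, 0], [0, 0, 0, -0.15, 0, 0.4, 0], [0, 0, 0, -0.2, 0, 0.55, 0], [0, 0, 0, -0.2, 0, 0.7, 0]]}}

```text
time_s: 17.82
eef_pos: [544.4, -77.7, 89.5]
ee_rot: [-0.006, 0.763, 0.647, -0.005]
force: [-0.7, 0.2, 0.1]
grip_width: 0.001
```

```bash
python3 arc.py .1 .05 0; python3 - <<'E'
from h import *
snap("v"); crop("v","scene",170,110,290,210,6,"v_s5")
E
```

```text
dev -0.1 121.4 89.5 F [-0.7  0.2  0.1] t 17.8167 rotvec to down [-0.012 -0.013 -1.735] [-2.025  2.389 -0.018]
122.3,89.8 [ 0.09  0.11 -0.03]
120.9,81.9 [-0.05  0.12  0.76]
120.0,74.0 [-0.14  0.13  1.55]
```

View pics/v_s5.png

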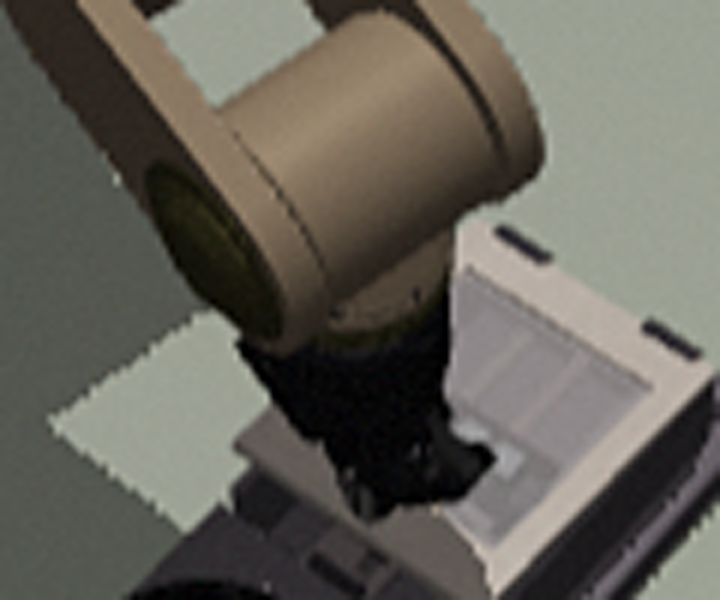

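>>> {"fn": "move_arm", "kwargs": {"series": [[0.01, 0, 0, -0.03, 0.1, 0.12, 0], [0.01, 0, 0, -0.06, 0.1, 0.24, 0], [0.01, 0, 0, -0.1, 0.1, 0.36, 0], [0.01, 0, 0, -0.12, 0.1, 0.48, 0], [0.01, 0, 0, -0.15, 0.1, 0.6, 0]]}}

```text
time_s: 18.33
eef_pos: [545.2, -79.0, 83.9]
ee_rot: [-0.01, 0.763, 0.647, -0.008]
force: [-2.4, 3.5, 10.0]
grip_width: -0.004
```

>>> {"fn": "move_arm", "kwargs": {"series": [[0, 0, 0, 0, 0, 0.1, 0], [0, 0, 0, 0, 0, 0.2, 0], [0, 0, 0, 0, 0, 0.3, 0], [0, 0, 0, 0, 0, 0.4, 0], [0, 0, 0, 0, 0, 0.5, 0]]}}

```text
time_s: 18.75
eef_pos: [545.3, -79.3, 80.5]
ee_rot: [-0.009, 0.763, 0.647, -0.008]
force: [-4.6, 0.5, 15.6]
grip_width: -0.0
```

>>> {"fn": "move_arm", "kwargs": {"series": [[0, 0, 0, 0, 0, 0.1, 0], [0, 0, 0, 0, 0, 0.2, 0], [0, 0, 0, 0, 0, 0.3, 0], [0, 0, 0, 0, 0, 0.4, 0], [0, 0, 0, 0, 0, 0.5, 0]]}}

```text
time_s: 19.17
eef_pos: [545.3, -79.5, 75.7]
ee_rot: [-0.008, 0.763, 0.647, -0.008]
force: [0.7, -0.5, 0.9]
grip_width: -0.001
```

>>> {"fn": "move_arm", "kwargs": {"series": [[0, 0, 0, 0, 0, 0.05, 0], [0, 0, 0, 0, 0, 0.1, 0], [0, 0, 0, 0, 0, 0.15, 0], [0, 0, 0, 0, 0, 0.2, 0], [0, 0, 0, 0, 0, 0.25, 0]]}}

```text
time_s: 19.58
eef_pos: [545.2, -79.4, 73.0]
ee_rot: [-0.009, 0.763, 0.647, -0.008]
force: [-0.3, 0.7, 0.1]
grip_width: 0.0
```

>>> {"fn": "move_arm", "kwargs": {"series": [[0, 0, 0, 0, 0, 0.05, 0], [0, 0, 0, 0, 0, 0.1, 0], [0, 0, 0, 0, 0, 0.15, 0], [0, 0, 0, 0, 0, 0.2, 0], [0, 0, 0, 0, 0, 0.25, 0]]}}

```text
time_s: 20.0
eef_pos: [545.1, -79.4, 70.5]
ee_rot: [-0.009, 0.763, 0.647, -0.008]
force: [0.4, 0.5, -0.5]
grip_width: 0.001
```

```bash
python3 - <<'E'
from h import *
s=ctrl.sense();print(s["eef_pos"],s["force"])
snap("w"); crop("w","scene",160,120,300,230,5,"w_s5")
E
```

```text
[545.11605301 -79.43360577  70.45365725] [ 0.41827562  0.5124619  -0.54395617]
```

View pics/w_s5.png

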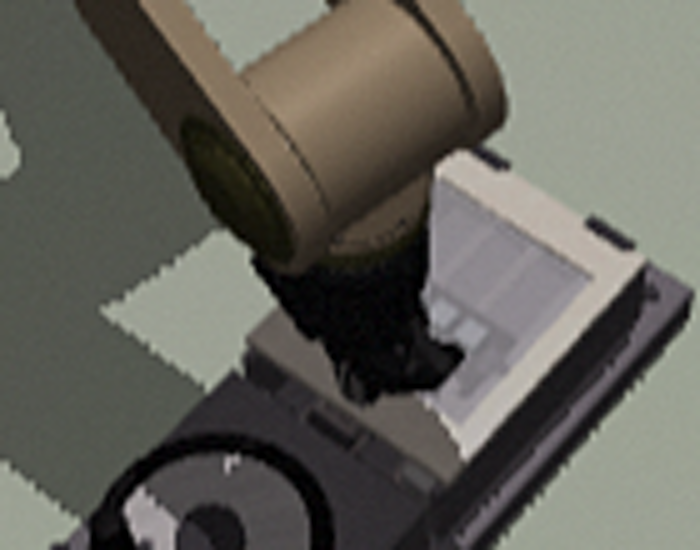

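>>> {"fn": "move_arm", "kwargs": {"series": [[0, 0, 0, 0, 0, 0.1, 0], [0, 0, 0, 0, 0, 0.2, 0], [0, 0, 0, 0, 0, 0.3, 0], [0, 0, 0, 0, 0, 0.4, 0]]}}

```text
time_s: 20.43
eef_pos: [545.5, -79.5, 69.0]
ee_rot: [-0.008, 0.763, 0.647, -0.008]
force: [-11.4, 2.5, 30.5]
grip_width: -0.001
```

>>> {"fn": "move_arm", "kwargs": {"series": [[0, 0, 0, 0, 0, 0.1, 0], [0, 0, 0, 0, 0, 0.2, 0], [0, 0, 0, 0, 0, 0.3, 0]]}}

```text
time_s: 20.68
eef_pos: [546.1, -79.7, 68.9]
ee_rot: [-0.007, 0.763, 0.647, -0.007]
force: [-11.3, 3.2, 34.4]
grip_width: -0.002
```

>>> {"fn": "move_arm", "kwargs": {"series": [[0, 0, 0, 0, 0, -1, 0], [0, 0, 0, 0, 0, -3, 0], [0, 0, 0, 0, 0, -6.5, 0], [0, 0, 0, 0, 0, -10, 0], [0, 0, 0, 0, 0, -14, 0]]}}

```text
time_s: 21.1
eef_pos: [548.1, -79.6, 209.7]
ee_rot: [-0.008, 0.763, 0.647, -0.008]
force: [0.3, 0.3, -0.8]
grip_width: 0.002
```

>>> {"fn": "move_arm", "kwargs": {"series": [[0, 0, 0, 3, -1, -3, 0], [0, 0, 0, 6.5, -2, -6, 0], [0, 0, 0, 10, -4, -8, 0], [0, 0, 0, 13, -6, -8, 0], [0, 0, 0, 16, -8, -8, 0]]}}

```text
time_s: 21.52
eef_pos: [496.7, 92.7, 292.7]
ee_rot: [-0.007, 0.763, 0.647, -0.006]
force: [0.4, 0.2, -0.5]
grip_width: -0.002
```

>>> {"fn": "move_arm", "kwargs": {"series": [[0, 0, 0, 3, -2, 0, 0], [0, 0, 0, 6.5, -4, 0, 0], [0, 0, 0, 10, -6, 0, 0], [0, 0, 0, 13, -8, 0, 0], [0, 0, 0, 13, -8, 0, 0]]}}

```text
time_s: 21.93
eef_pos: [436.4, 238.5, 294.3]
ee_rot: [-0.007, 0.761, 0.649, -0.006]
force: [-0.0, 0.2, 0.1]
grip_width: -0.001
```

```bash
python3 - <<'E'
from h import *
s=ctrl.sense();print(s["eef_pos"],s["force"])
snap("x"); crop("x","scene",160,120,310,240,5,"x_s5");crop("x","top",200,155,350,250,5,"x_t5")
E
python3 rect.py 80 i j x
```

```text
[436.4210768  238.52412227 294.29615241] [-0.0498556   0.24638591  0.13363105]
(640, 780, 3)
```

View pics/x_s5.png

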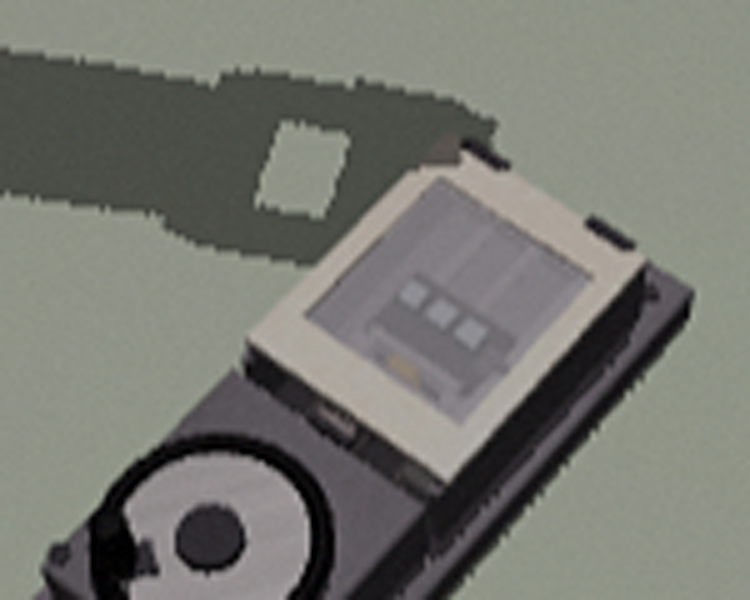

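View pics/x_t5.png

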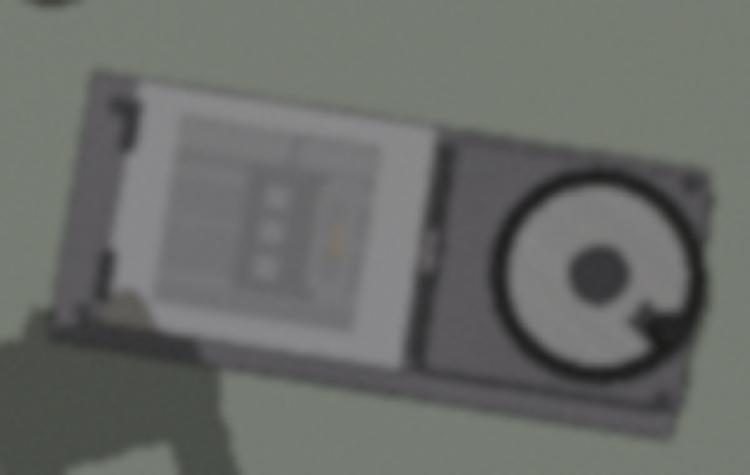

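View pics/rect.png

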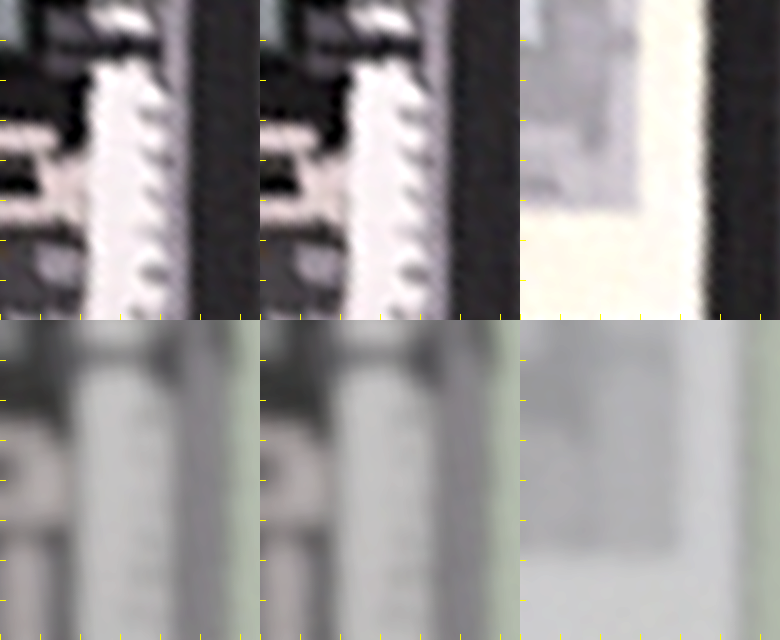

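```bash
python3 - <<'E'
from h import *
print(ctrl.sense()["dq"].round(4)); print(job.finish_job())
E
```

```text
[-0.0502  0.006  -0.0004 -0.0045  0.0018 -0.0093]
the job is handed in; nothing more can be done
None
```

I ran the carriage about 9 mm past the index, then wound it back level with the slack taken up towards the wheel. After that I let go, pushed the cover shut and handed the job in at about 22 s; no verdict is reported.

**Pointer and slack:**
- Both cameras showed the pointer and index in one straight line after I released the handle. I put the remaining error at under about 1 mm. The two views disagreed by that much, so I stopped in between.
- The brass dog stood at the wheel side of its slot in the last view before I released the handle.
- After the cover was shut, the wheel handle still looked where I had left it. The pointer itself could then only be seen faintly through the cover.

**Cover:**
- The push force rose to about 16 N, dropped to zero as the tongue snapped in, then met a solid stop at about 34 N. That stop was at the height expected for a fully shut cover.
- The last pictures show the cover flat, and the arm clear of everything.

**What went wrong on the way:**
- My first two pushes put the gripper's knuckle, then the fingertips, on the cover's free edge. The closed fingertips sit about 20 mm higher in the images than the reported tool point.
- Each time I backed off and approached again. The force stayed under about 8 N and the cover only closed a little further, from about 1.39 to about 1.09 rad.

I did not measure the index or the glassware again, but nothing the arm did came near them.

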